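# Move the row of blood tubes from the desk rack to the courier's carrier in the same order

## Robot

A 6-joint arm with a two-finger parallel gripper is mounted at the origin on a cart in front of the work surface, level with it; the furniture and walls round the work are solid. World frame = base frame: x ahead of the robot, y to its left, z up, the work surface at z = 0. Lengths are in m, angles in rad, forces in N, time in s.
With the tool pointing down it reaches from about 0.4 to 0.925 m from the base axis. Payload 12.5 kg.
Tool frame: the origin (TCP) lies on the centre line of the jaws, within the pads' length; the fingertips stand 17 mm ahead of it and the grasp point (between the pads) lies 2 mm behind it; z points along the fingers, x is the direction in which the jaws open and shut, and the axes are right-handed (so a half turn about z gives the same grasp; the last joint's range is limited). The gripper opens to 95 mm and grips with 3 to 60 N. Pads are 20 mm wide; open, the fingers measure 119 mm over their backs; the gripper's body (75 mm by 180 mm) begins 59 mm behind the grasp point.
Start: joints at [1.1, 0.491, 1.559, -0, 1.092, -0.106], TCP at [0.223, 0.584, 0.232] pointing down, gripper open.
Joint ranges: [-3.1, 3.1], [-0.84, 2.19], [0.05, 2.79], [-1.13, 4.28], [0.06, 2.93], [-2.69, 2.69]. Speed limits (rad/s): [2.22, 2.22, 2.79, 3.14, 3.14, 3.14].

## Interface

Orientations are given as a rotation vector (axis times angle).
In Python, from workcell import state, imaging, order gives the robot as it stands. The module is installed in compiled form; this text tells all that it offers.
- The arm moves only by the tool play_rows, never from a script. Its argument "commands" is one flat list of numbers, 6 for each row, row after row: the shift along the tool's x, y, z in m, then the turn, a rotation vector about the tool's x, y, z in rad. A call has 1 to 8 rows; each row shifts and turns the commanded pose from where the row before left it, along the tool's axes as they then stand; what a row does not reach is not made up. A row lasts 1/10 s, in which the tool goes at most 50 mm and 8.59 degrees, less where a joint would pass 70% of its speed; a pose out of reach is approached as far as the arm can. A call with a gripper value outside its range is refused whole. "claw" is the opening, from 0 (shut) to 1 (fully open), set as the call begins (left out, the last holds). The fingers move at their own pace and stop on an object; the grip force is fixed at half the most. Time passes only in rows, so rows that do not move let the fingers close. It gives the time, the measured TCP pose, the force and the opening at its end, in the units of the state.
- state(): the state, without advancing time (a new reading comes with each control period).
- imaging.grab_frame(name): name is "scene" or "side" or "wrist"; returns the picture (384x512x3 uint8, red, green, blue); there is no depth.
- imaging.calibration(name): a dict with "K" (3x3 intrinsics, pixels), "k1" (the pictures are not rectified: a ray, as slopes to the right and down, at radius r is drawn at 1 + k1 r^2 times it, then the intrinsics apply), "cam_to_world" (4x4, takes a point from camera to world coordinates); the wrist camera has in their place "hand_eye" (4x4, takes a point from camera to tool coordinates, whose origin is the TCP and whose axes are the tool frame's). Camera axes: x right, y down, z forward; pixel columns grow to the right and rows downward; lengths in m; the calibration is good to about 2 mm. A picture is of the moment at which its call begins: read the wrist's pose just before it. calibration takes no time and is no camera call.
- order.sign_off(): hands the job in, once; it reports no verdict.
The state is a dict: "clock": time; "q": joint angles; "joint_vel": joint speeds; "joint_torque": joint torques, N m; "ee_pos": TCP position; "ee_rot": TCP orientation; "ft_force": force on the tool from outside, world axes, zero at the start; "torque": the same for the moment, N m; "gripper_width": finger opening in m.
Only numpy, scipy, OpenCV 4.12 (cv2) and the standard library are available. Lean on these libraries where they do the work, as an engineer would, in place of code of your own. Each camera call takes 0.05 s, during which the arm holds its last target.

## Task

Pack the row of five purple-capped blood tubes for the courier: move them from the grey open-sided desk rack into the white carrier and keep their order, so that the tube nearest the desk rack's tab ends nearest the carrier's black loop handle, and so on to the far end. Keep every tube upright, lower it fully home in its hole before you let go rather than dropping it, and do not disturb the other things on the desk.

Things in the scene. Friction and masses are not known exactly. Their poses are not given: they have to be found in the camera images.
- tube_1: Purple-capped blood sample tube, upright: 81 mm tall, glass 14 mm across, cap (the top 19 mm) 17 mm, 10 to 15 g. Origin: centre of its underside; z up. Stands in place 1 of the desk rack at the start, nearest its tab. The five look alike: only the place in the row tells which is which. Grip at the cap, fingers either side of the row, lightly (5 to 10 N).
- tube_2: Blood tube just like tube_1; stands in place 2 of the desk rack at the start, second from its tab. Origin at the centre of its underside, z up.
- tube_3: Blood tube just like tube_1; stands in place 3 of the desk rack at the start, third from its tab. Origin at the centre of its underside, z up.
- tube_4: Blood tube just like tube_1; stands in place 4 of the desk rack at the start, fourth from its tab. Origin at the centre of its underside, z up.
- tube_5: Blood tube just like tube_1; stands in place 5 of the desk rack at the start, fifth and farthest from its tab. Origin at the centre of its underside, z up.
- desk_rack: Grey open-sided rack, foot 66 x 168 mm, full at the start; flat tab at one end (+y, to 115 mm). Origin: middle of the row, at its underside; z up, x across the row, y along it to the tab. Places 1 to 5 at y = +64, +32, 0, -32, -64 mm (1 nearest the tab). Top face 50 mm up, holes 18 mm with bevels to 26; a tube fully home stands on a floor 6 mm up, top 87 mm up. Fixed.
- carrier: Courier's carrier, empty: white block, foot 42 x 166 mm, black loop handle at one end (+y, to 117 mm). Origin: middle of the row, at its underside; z up, x across the row, y along it to the handle. Places 1 to 5 at y = +64, +32, 0, -32, -64 mm (1 nearest the handle). Top face 50 mm up, holes 18 mm with bevels to 26; a tube fully home stands on a floor 6 mm up, top 87 mm up. Fixed.
- plaster_roll: Bystander, leave alone: roll of plaster tape lying flat, 60 mm across, 25 mm high; origin at the centre of its underside.
- oximeter: Bystander, leave alone: blue and white finger oximeter, 34 x 58 x 30 mm; origin at the centre of its underside.
- thermometer: Bystander, leave alone: white digital thermometer lying flat, 18 x 104 x 12 mm (long in its y); origin at the centre of its underside.

How it is judged:
At the end, for the whole second after the job is handed in: Each tube stands in the carrier place of the same number as its place in the desk rack (tab end to handle end): within 10 mm of the place's axis along and across the row, at most 6 mm off the floor of the hole, upright within 0.2 rad, released and at rest (y of tube_1 in the frame of carrier between 0.054 and 0.074 m and x of tube_1 in the frame of carrier between -0.01 and 0.01 m and z of tube_1 in the frame of carrier between -0.002 and 0.012 m and y of tube_2 in the frame of carrier between 0.022 and 0.042 m and x of tube_2 in the frame of carrier between -0.01 and 0.01 m and z of tube_2 in the frame of carrier between -0.002 and 0.012 m and y of tube_3 in the frame of carrier between -0.01 and 0.01 m and x of tube_3 in the frame of carrier between -0.01 and 0.01 m and z of tube_3 in the frame of carrier between -0.002 and 0.012 m and y of tube_4 in the frame of carrier between -0.042 and -0.022 m and x of tube_4 in the frame of carrier between -0.01 and 0.01 m and z of tube_4 in the frame of carrier between -0.002 and 0.012 m and y of tube_5 in the frame of carrier between -0.074 and -0.054 m and x of tube_5 in the frame of carrier between -0.01 and 0.01 m and z of tube_5 in the frame of carrier between -0.002 and 0.012 m and linear speed of each of tube_1, tube_2, tube_3, tube_4, tube_5 below 0.02 m/s and angle between each of tube_1, tube_2, tube_3, tube_4, tube_5's own z axis and vertical below 0.2 rad); the robot touches nothing.
It fails at once if a tube is tipped more than 40 degrees from upright (angle between any of tube_1, tube_2, tube_3, tube_4, tube_5's own z axis and vertical above 0.7 rad).
It fails at once if a tube is dropped: it falls freely at more than 1 m/s (a fall of 5 cm) ((linear speed of tube_1 above 1 m/s and contact force between tube_1 and the fingers below 0.05 N) or (linear speed of tube_2 above 1 m/s and contact force between tube_2 and the fingers below 0.05 N) or (linear speed of tube_3 above 1 m/s and contact force between tube_3 and the fingers below 0.05 N) or (linear speed of tube_4 above 1 m/s and contact force between tube_4 and the fingers below 0.05 N) or (linear speed of tube_5 above 1 m/s and contact force between tube_5 and the fingers below 0.05 N)).
It fails at once if the roll of plaster tape is pushed more than 20 mm from its place (distance of plaster_roll from where it was at the start of the episode above 0.02 m).
It fails at once if the oximeter is pushed more than 20 mm from its place (distance of oximeter from where it was at the start of the episode above 0.02 m).
It fails at once if the thermometer is pushed more than 20 mm from its place (distance of thermometer from where it was at the start of the episode above 0.02 m).
It also fails if it takes over 122 s, if anything falls off the work surface, if the arm or the gripper's body presses on something with over 40 N, if the wrist force passes 120 N, or if a joint passes its speed limit or range.

## Working session

There is one attempt and no reset: what is moved stays moved. The work goes in short steps, Python scripts to look and compute and a tool call to move; the robot and the scene stay as the last step left them, time stands still between calls to the robot, and variables do not carry over. Pictures are saved under pics/ and viewed, and the job is handed in when it is done.

Besides the shell and the picture viewer there is one more tool, called after "Call:" by a JSON object that holds its "op" and its "data", one argument or row to a line. play_rows: Moves the arm, as the interface text tells. Its arguments: {"type":"object","properties":{"commands":{"type":"array"},"claw":{"type":"number"}},"required":["commands"]}

```bash
mkdir -p pics; ls; python3 - <<'E'
from workcell import state, imaging
import cv2, numpy as np
print(state())
for n in ["scene","side","wrist"]:
    im=imaging.grab_frame(n); cv2.imwrite(f"pics/{n}0.png",im[:,:,::-1])
    print(n,imaging.calibration(n))
E
```

```text
pics
{'clock': 0.0, 'q': array([ 1.10042179e+00,  4.91579581e-01,  1.55944770e+00,  7.71123075e-06,
        1.09170103e+00, -1.05598112e-01]), 'joint_vel': array([-0.0013878 , -0.00033999,  0.00073726, -0.0010242 ,  0.00223862,
       -0.00140826]), 'joint_torque': array([-3.12435359e-04, -6.12643862e+01, -2.58193284e+01,  6.92458847e-02,
        4.81207995e-02, -6.77291882e-05]), 'ee_pos': array([0.22283684, 0.58368582, 0.2310499 ]), 'ee_rot': array([ 2.58707877e+00,  1.78136427e+00, -1.57257233e-03]), 'ft_force': array([-0.10381393, -0.05577221, -0.83212305]), 'torque': array([ 0.02452116, -0.00519263, -0.01803149]), 'gripper_width': 0.09503023900768566}
scene {'K': array([[376.53511346,   0.        , 261.07313364],
       [  0.        , 376.53511346, 193.07518292],
       [  0.        ,   0.        ,   1.        ]]), 'k1': -0.08264941650799033, 'cam_to_world': array([[ 0.60410947, -0.57199318,  0.55486535, -0.06515116],
       [-0.79687345, -0.42777224,  0.42661881, -0.48972918],
       [-0.00666706, -0.69988193, -0.71422743,  0.73456449],
       [ 0.        ,  0.        ,  0.    
[... 327 characters left out ...]
-0.87204426,  0.65188564],
       [ 0.02527823, -0.88199729, -0.47057603,  0.4288286 ],
       [ 0.        ,  0.        ,  0.        ,  1.        ]])}
wrist {'K': array([[300.25313138,   0.        , 254.20121368],
       [  0.        , 300.25313138, 185.93952812],
       [  0.        ,   0.        ,   1.        ]]), 'k1': -0.045783494520699894, 'hand_eye': array([[ 9.99999880e-01,  1.90906670e-04, -4.51202995e-04,
        -8.81228084e-04],
       [-7.69641946e-05,  9.70736110e-01,  2.40148700e-01,
        -6.72720631e-02],
       [ 4.83845029e-04, -2.40148637e-01,  9.70736008e-01,
        -1.53345468e-01],
       [ 0.00000000e+00,  0.00000000e+00,  0.00000000e+00,
         1.00000000e+00]])}
```

View pics/scene0.png

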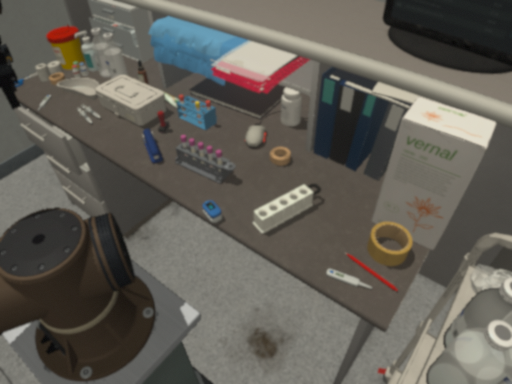

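View pics/side0.png

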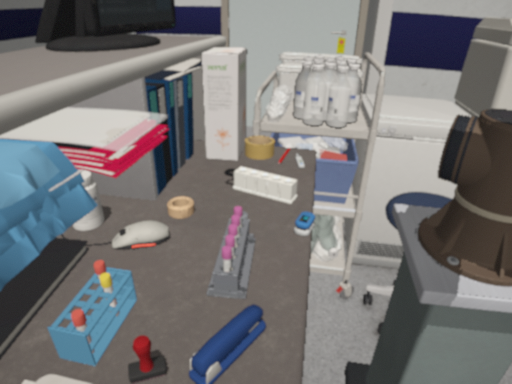

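View pics/wrist0.png

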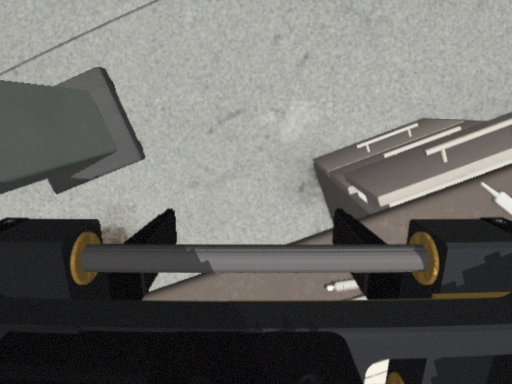

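```bash
cat > h.py <<'E'
import numpy as np, cv2
from workcell import state, imaging
from scipy.spatial.transform import Rotation as R
def cam(n, st=None):
    c=imaging.calibration(n)
    if n=="wrist":
        T=np.eye(4);T[:3,:3]=R.from_rotvec(st["ee_rot"]).as_matrix();T[:3,3]=st["ee_pos"]
        return c["K"],c["k1"],T@c["hand_eye"]
    return c["K"],c["k1"],c["cam_to_world"]
def rays(C,uv):
    K,k1,T=C
    uv=np.atleast_2d(np.array(uv,float))
    p=cv2.undistortPoints(uv[:,None],K,np.array([k1,0,0,0.]))[:,0]
    d=np.c_[p,np.ones(len(p))]@T[:3,:3].T
    return T[:3,3],d
def onz(C,uv,z):
    o,d=rays(C,uv); s=(z-o[2])/d[:,2]; return o+s[:,None]*d
def proj(C,X):
    K,k1,T=C
    Ti=np.linalg.inv(T); X=np.atleast_2d(np.array(X,float))
    return cv2.projectPoints(X,cv2.Rodrigues(Ti[:3,:3])[0],Ti[:3,3],K,np.array([k1,0,0,0.]))[0][:,0]
E
python3 - <<'E'
import cv2
a=cv2.imread('pics/scene0.png')[110:250,130:350]; cv2.imwrite('pics/sc_z.png',cv2.resize(a,None,fx=3.6,fy=3.6,interpolation=cv2.INTER_CUBIC))
a=cv2.imread('pics/side0.png')[150:300,190:340]; cv2.imwrite('pics/si_z.png',cv2.resize(a,None,fx=4,fy=4,interpolation=cv2.INTER_CUBIC))
E
```

```text
(no output)
```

View pics/sc_z.png

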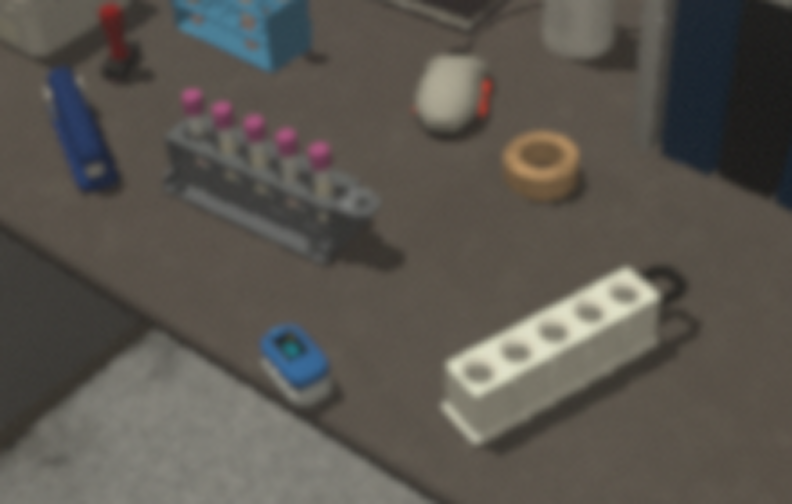

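View pics/si_z.png

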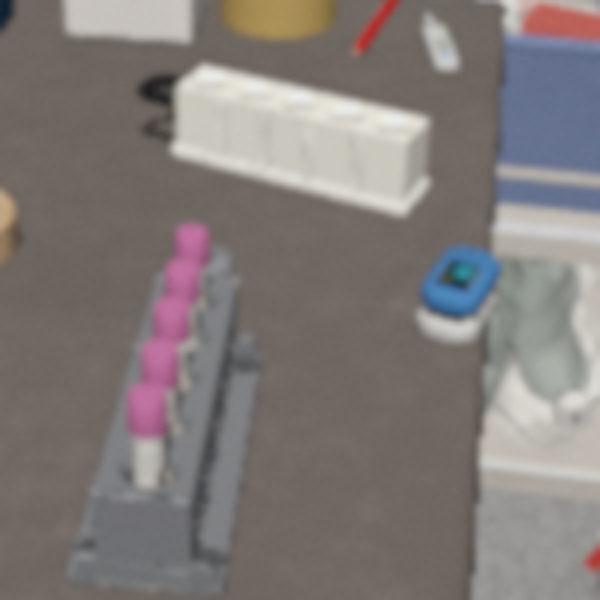

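The tab end of the rack is at the right in the scene view, so tube_1 is the cap at scene px ~(219,153). The carrier's loop handle is at ~(315,188), so hole 1 is at ~(303,192). Next I'll measure.

```bash
python3 - <<'E'
from h import *
def blobs(n):
    im=cv2.imread(f'pics/{n}0.png'); hsv=cv2.cvtColor(im,cv2.COLOR_BGR2HSV)
    m=cv2.inRange(hsv,(140,70,60),(172,255,255)); x0,x1,y0,y1=(170,240,125,170) if n=='scene' else (200,260,195,275)
    mm=np.zeros_like(m); mm[y0:y1,x0:x1]=m[y0:y1,x0:x1]
    N,l,s,c=cv2.connectedComponentsWithStats(mm)
    print(n,[(s[i,4],c[i].round(1)) for i in range(1,N)])
    return np.array([c[i] for i in range(1,N) if s[i,4]>6])
a=blobs('scene'); b=blobs('side')
a=a[np.argsort(-a[:,0])]; 
C=cam('scene');D=cam('side')
P=onz(C,a,.0775); print(P.round(4), np.linalg.norm(np.diff(P,axis=0),axis=1))
if len(b)==5:
    b=b[np.argsort(b[:,1])]
    print(onz(D,b,.0775).round(4))
    o1,d1=rays(C,a);o2,d2=rays(D,b)
    for i in range(5):
        A=np.c_[d1[i],-d2[i]];s=np.linalg.lstsq(A,o2-o1,rcond=None)[0]
        p,q=o1+s[0]*d1[i],o2+s[1]*d2[i];print(((p+q)/2).round(4),np.linalg.norm(p-q).round(4))
# carrier holes, scene
im=cv2.imread('pics/scene0.png');g=cv2.cvtColor(im,cv2.COLOR_BGR2GRAY)
cr=np.array([[478,372],[516,351],[553,331],[590,312],[625,293]])/3.6+[130,110]
out=[]
for c in cr[::-1]:
    x,y=c.round().astype(int);w=g[y-4:y+5,x-5:x+6].astype(float)
    wt=np.clip(175-w,0,None); yy,xx=np.mgrid[y-4:y+5,x-5:x+6]; 
    m=(wt>10).astype(float)*wt;out.append([(m*xx).sum()/m.sum(),(m*yy).sum()/m.sum()]); 
out=np.array(out);print(out.round(1),cr[::-1].round(1))
P=onz(C,out,.05);print(P.round(4),np.linalg.norm(np.diff(P,axis=0),axis=1))
E
```

```text
scene [(np.int32(37), array([182.8, 137.5])), (np.int32(38), array([191.5, 141.2])), (np.int32(36), array([200.4, 144.9])), (np.int32(38), array([209.1, 148.5])), (np.int32(41), array([218.4, 152.7]))]
side [(np.int32(451), array([231.6, 232.3]))]
[[0.4989 0.09   0.0775]
 [0.4968 0.123  0.0775]
 [0.4943 0.154  0.0775]
 [0.4914 0.186  0.0775]
 [0.4888 0.2186 0.0775]] [0.03307612 0.03104075 0.03220887 0.0326897 ]
[[304.3 190.9]
 [294.  197.1]
 [283.5 202.2]
 [273.2 207.7]
 [262.3 213.3]] [[303.6 191.4]
 [293.9 196.7]
 [283.6 201.9]
 [273.3 207.5]
 [262.8 213.3]]
[[ 0.5393 -0.1647  0.05  ]
 [ 0.505  -0.1559  0.05  ]
 [ 0.4748 -0.1447  0.05  ]
 [ 0.4443 -0.135   0.05  ]
 [ 0.414  -0.1246  0.05  ]] [0.03541589 0.03221858 0.03198006 0.03209785]
```

Call:
{"op": "play_rows", "data": {
  "commands": [0,0,0,0,0,0.14,0,0,0,0,0,0.14,0,0,0,0,0,0.14,0,0,0,0,0,0.14,0,0,0,0,0,0.14,0,0,0,0,0,0.14,0,0,0,0,0,0.14,0,0,0,0,0,0.14]
}}

```text
clock: 0.95
ee_pos: [0.2229, 0.5838, 0.2314]
ee_rot: [3.139, 0.126, -0.0]
ft_force: [0.8, 0.0, -0.6]
gripper_width: 0.0949
```

Call:
{"op": "play_rows", "data": {
  "commands": [0.0142,0.034,0,0,0,0,0.0142,0.034,0,0,0,0,0.0142,0.034,0,0,0,0,0.0142,0.034,0,0,0,0,0.0142,0.034,0,0,0,0,0.0142,0.034,0,0,0,0,0.0142,0.034,0,0,0,0,0.0142,0.034,0,0,0,0]
}}

```text
clock: 1.75
ee_pos: [0.3599, 0.3213, 0.2316]
ee_rot: [-3.139, -0.135, 0.0]
ft_force: [1.2, -0.1, 0.3]
gripper_width: 0.0953
```

Call:
{"op": "play_rows", "data": {
  "commands": [0.0142,0.034,0,0,0,0,0.0142,0.034,0,0,0,0,0.0142,0.034,0,0,0,0,0.0142,0.034,0,0,0,0,0.0142,0.034,0,0,0,0,0.0142,0.034,0,0,0,0,0.0142,0.034,0,0,0,0,0.0142,0.034,0,0,0,0]
}}

```text
clock: 2.55
ee_pos: [0.4965, 0.0599, 0.2316]
ee_rot: [-3.139, -0.135, 0.0]
ft_force: [1.0, 0.8, 0.6]
gripper_width: 0.0952
```

```bash
python3 - <<'E'
from h import *
st=state();print(st["clock"],st["ee_pos"],st["ee_rot"],st["joint_vel"].round(3))
im=imaging.grab_frame("wrist");cv2.imwrite("pics/w1.png",im[:,:,::-1])
np.save("w1.npy",np.r_[st["ee_pos"],st["ee_rot"]])
E
```

```text
2.55 [0.49648865 0.05993962 0.23160779] [-3.13857657e+00 -1.34869697e-01  1.20930286e-05] [-0.673  0.172 -0.269 -0.003  0.094 -0.667]
```

View pics/w1.png

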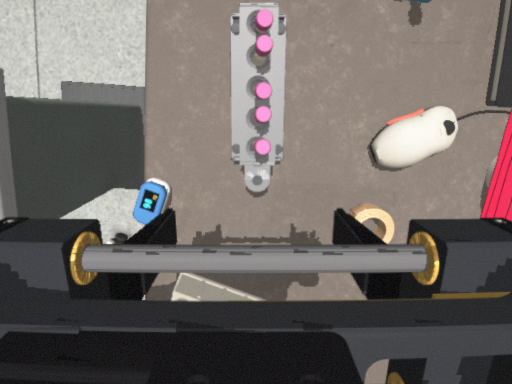

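```bash
python3 - <<'E'
from h import *
im=imaging.grab_frame("scene");cv2.imwrite("pics/s2.png",im[:,:,::-1])
a=im[110:190,150:260,::-1]; cv2.imwrite('pics/s2z.png',cv2.resize(a,None,fx=6,fy=6,interpolation=cv2.INTER_CUBIC))
st=state();print(st["clock"],st["ee_pos"],st["ee_rot"],st["joint_vel"].round(3))
im=imaging.grab_frame("wrist");cv2.imwrite("pics/w2.png",im[:,:,::-1])
np.save("w2.npy",np.r_[st["ee_pos"],st["ee_rot"]])
a=im[0:200,200:320,::-1]; cv2.imwrite('pics/w2z.png',cv2.resize(a,None,fx=3,fy=3,interpolation=cv2.INTER_CUBIC))
E
```

```text
2.65 [0.4976331  0.05842002 0.23138835] [3.13853730e+00 1.29791844e-01 6.90494487e-04] [ 0.062 -0.019  0.04   0.016  0.003  0.067]
```

View pics/w2z.png

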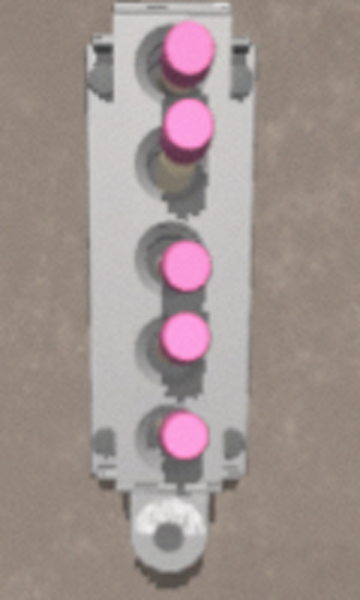

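View pics/s2z.png

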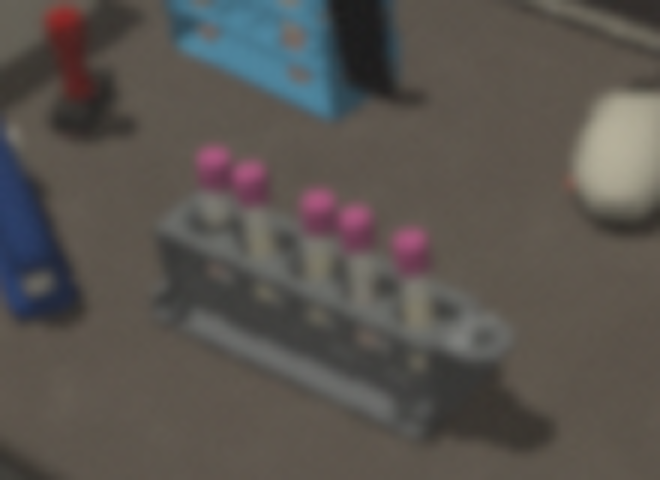

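```bash
cat > caps.py <<'E'
from h import *
def caps(im, box):
    hsv=cv2.cvtColor(im,cv2.COLOR_BGR2HSV)
    m=cv2.inRange(hsv,(140,60,60),(172,255,255)); mm=np.zeros_like(m);x0,x1,y0,y1=box;mm[y0:y1,x0:x1]=m[y0:y1,x0:x1]
    return mm
E
python3 - <<'E'
from caps import *
p=np.load('w2.npy');C=cam('wrist',dict(ee_pos=p[:3],ee_rot=p[3:]))
im=cv2.imread('pics/w2.png')
# bright top discs
hsv=cv2.cvtColor(im,cv2.COLOR_BGR2HSV)
m=cv2.inRange(hsv,(140,60,215),(175,255,255));m[:,:220]=0;m[:,300:]=0
N,l,s,c=cv2.connectedComponentsWithStats(m)
c=np.array([c[i] for i in range(1,N) if s[i,4]>60]);print(s[1:,4],c.round(1))
P=onz(C,c,.087);print(P.round(4))
h=np.array([[168,437],[168,257],[168,62]])/3+[200,0]
print('holes1,3,5',onz(C,h,.05).round(4))
im=cv2.imread('pics/s2.png');m=caps(im,(170,240,120,170))
N,l,s,c=cv2.connectedComponentsWithStats(m);print(c[1:].round(1));print(onz(cam('scene'),c[1:],.0775).round(4))
E
```

```text
[213 200 190 180 171] [[262.8  15.1]
 [262.7  40.8]
 [262.   88.1]
 [261.8 111.8]
 [261.4 144.7]]
[[0.4923 0.2108 0.087 ]
 [0.4941 0.1889 0.087 ]
 [0.4972 0.147  0.087 ]
 [0.4989 0.125  0.087 ]
 [0.5013 0.0934 0.087 ]]
holes1,3,5 [[0.4967 0.088  0.05  ]
 [0.4913 0.1517 0.05  ]
 [0.4859 0.2156 0.05  ]]
[[188.3 138.8]
 [205.6 146.1]
 [217.8 151.4]]
[[0.4939 0.2014 0.0775]
 [0.4989 0.138  0.0775]
 [0.5018 0.0948 0.0775]]
```

Call:
{"op": "play_rows", "data": {
  "commands": [0.006,0.0296,0,0,0,0,0.006,0.0296,0,0,0,0,0.006,0.0296,0,0,0,0,0.006,0.0296,0,0,0,0,0.006,0.0296,0,0,0,0,0.006,0.0296,0,0,0,0,0.006,0.0296,0,0,0,0,0.006,0.0296,0,0,0,0]
}}

```text
clock: 3.5
ee_pos: [0.5643, -0.1703, 0.2315]
ee_rot: [-3.138, -0.137, 0.001]
ft_force: [-0.0, 0.5, 0.2]
gripper_width: 0.0949
```

Call:
{"op": "play_rows", "data": {
  "commands": [0,0,0,0,0,-0.146,0,0,0,0,0,-0.146,0,0,0,0,0,-0.146,0,0,0,0,0,-0.146,0,0,0,0,0,-0.146,0,0,0,0,0,-0.146,0,0,0,0,0,-0.146,0,0,0,0,0,-0.146]
}}

```text
clock: 4.3
ee_pos: [0.5641, -0.169, 0.2315]
ee_rot: [-2.537, -1.852, 0.0]
ft_force: [-0.0, -0.1, -0.3]
gripper_width: 0.095
```

Call:
{"op": "play_rows", "data": {
  "commands": [0,0,0,0,0,0,0,0,0,0,0,0]
}}

```text
clock: 4.5
ee_pos: [0.5642, -0.1696, 0.2316]
ee_rot: [-2.547, -1.838, -0.0]
ft_force: [-0.5, 0.4, -0.4]
gripper_width: 0.095
```

```bash
python3 - <<'E'
from h import *
st=state();print(st["clock"],st["ee_pos"],st["ee_rot"],st["joint_vel"].round(3))
im=imaging.grab_frame("wrist");cv2.imwrite("pics/w3.png",im[:,:,::-1])
np.save("w3.npy",np.r_[st["ee_pos"],st["ee_rot"]])
E
```

```text
4.5 [ 0.56416437 -0.16959511  0.23156532] [-2.54710692e+00 -1.83835291e+00 -2.52936330e-05] [-0.005  0.001 -0.003 -0.001 -0.002  0.002]
```

View pics/w3.png

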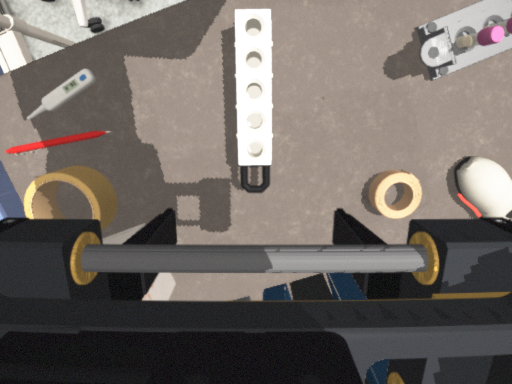

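```bash
python3 - <<'E'
from h import *
p=np.load('w3.npy');C=cam('wrist',dict(ee_pos=p[:3],ee_rot=p[3:]))
im=cv2.imread('pics/w3.png');g=cv2.cvtColor(im,cv2.COLOR_BGR2GRAY)
cv2.imwrite('pics/w3z.png',cv2.resize(im[0:200,215:295],None,fx=3,fy=3,interpolation=cv2.INTER_CUBIC))
m=((g<242)).astype(np.uint8);m[:,:241]=0;m[:,267:]=0;m[162:]=0;m[:14]=0
N,l,s,c=cv2.connectedComponentsWithStats(m)
k=[i for i in range(1,N) if s[i,4]>60];print([s[i].tolist() for i in k])
c=np.array([s[i,:2]+(s[i,2:4]-1)/2 for i in k]);c=c[np.argsort(-c[:,1])]
print(c)
P=onz(C,c,.05);print(P.round(4),np.linalg.norm(np.diff(P,axis=0),axis=1).round(4))
d=P[0]-P[-1];print('psi',np.degrees(np.arctan2(d[0],-d[1])), 'tool psi',2*np.degrees(np.arctan2(p[4],p[3])))
# mean, fit
u=(P[0]-P[-1])/np.linalg.norm(P[0]-P[-1]);ce=P.mean(0)
print(ce,[(ce+u*y).round(4) for y in(.064,.032,0,-.032,-.064)])
E
```

```text
[[245, 18, 17, 17, 237], [245, 51, 18, 17, 221], [246, 82, 17, 16, 201], [247, 114, 16, 15, 180], [248, 143, 15, 15, 163]]
[[255.  150. ]
 [254.5 121. ]
 [254.   89.5]
 [253.5  59. ]
 [253.   26. ]]
[[ 0.5396 -0.1615  0.05  ]
 [ 0.5093 -0.1521  0.05  ]
 [ 0.4777 -0.1422  0.05  ]
 [ 0.4482 -0.1329  0.05  ]
 [ 0.4175 -0.1233  0.05  ]] [0.0318 0.0331 0.0309 0.0322]
psi 72.59565365985593 tool psi -288.36090123914136
[ 0.47844374 -0.14239653  0.05      ] [array([ 0.5395, -0.1615,  0.05  ]), array([ 0.509, -0.152,  0.05 ]), array([ 0.4784, -0.1424,  0.05  ]), array([ 0.4479, -0.1328,  0.05  ]), array([ 0.4174, -0.1233,  0.05  ])]
```

View pics/w3z.png

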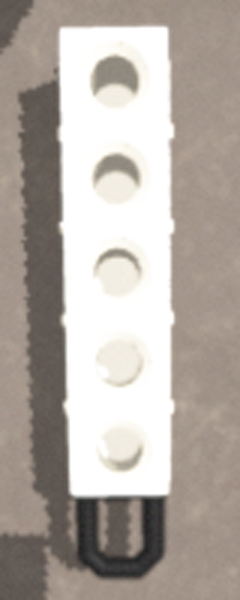

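Call:
{"op": "play_rows", "data": {
  "commands": [0,0,0,0,0,0.146,0,0,0,0,0,0.146,0,0,0,0,0,0.146,0,0,0,0,0,0.146,0,0,0,0,0,0.146,0,0,0,0,0,0.146,0,0,0,0,0,0.146,0,0,0,0,0,0.146]
}}

```text
clock: 5.35
ee_pos: [0.5642, -0.1701, 0.2316]
ee_rot: [-3.139, -0.121, 0.0]
ft_force: [0.6, -0.7, 0.8]
gripper_width: 0.0954
```

Call:
{"op": "play_rows", "data": {
  "commands": [-0.0056,-0.0335,0,0,0,0,-0.0056,-0.0335,0,0,0,0,-0.0056,-0.0335,0,0,0,0,-0.0056,-0.0335,0,0,0,0,-0.0056,-0.0335,0,0,0,0,-0.0056,-0.0335,0,0,0,0,-0.0056,-0.0335,0,0,0,0,-0.0056,-0.0335,0,0,0,0]
}}

```text
clock: 6.15
ee_pos: [0.4959, 0.0942, 0.2317]
ee_rot: [-3.139, -0.13, -0.0]
ft_force: [-0.1, 0.0, -0.5]
gripper_width: 0.095
```

Call:
{"op": "play_rows", "data": {
  "commands": [0,0,0,0,0,0,0,0,0,0,0,0]
}}

```text
clock: 6.35
ee_pos: [0.4964, 0.0933, 0.2317]
ee_rot: [3.139, 0.135, 0.0]
ft_force: [0.1, -0.4, 0.1]
gripper_width: 0.0954
```

Call:
{"op": "play_rows", "data": {
  "commands": [0.0015,0,0.01,0,0,0,0,0,0.025,0,0,0,0,0,0.03,0,0,0,0,0,0.03,0,0,0,0,0,0.025,0,0,0,0,0,0.02,0,0,0,0,0,0.012,0,0,0,0,0,0.005,-0.075,0,0]
}}

```text
clock: 7.15
ee_pos: [0.498, 0.0912, 0.0731]
ee_rot: [3.064, 0.126, 0.002]
ft_force: [1.3, -1.0, 0.2]
gripper_width: 0.0953
```

Call:
{"op": "play_rows", "data": {
  "commands": [0,0,0,0,0,0,0,0,0,0,0,0]
}}

```text
clock: 7.35
ee_pos: [0.4982, 0.093, 0.0747]
ee_rot: [3.066, 0.132, 0.005]
ft_force: [0.9, 0.1, 0.4]
gripper_width: 0.0953
```

```bash
python3 - <<'E'
from h import *
st=state();print(st["clock"],st["ee_pos"],st["ee_rot"],st["ft_force"])
a=imaging.grab_frame("wrist");cv2.imwrite("pics/w4.png",a[:,:,::-1])
b=imaging.grab_frame("side")[150:300,190:340];c=imaging.grab_frame("scene")[80:200,140:290]
cv2.imwrite("pics/ss4.png",np.hstack([cv2.resize(x,(400,400*x.shape[0]//x.shape[1]//1)) if 0 else cv2.resize(x,(400,400)) for x in (b,c)])[:,:,::-1])
E
```

```text
7.35 [0.49820398 0.0929688  0.07465683] [3.06566034 0.13227354 0.00481409] [0.86738539 0.09289056 0.39476974]
```

View pics/w4.png

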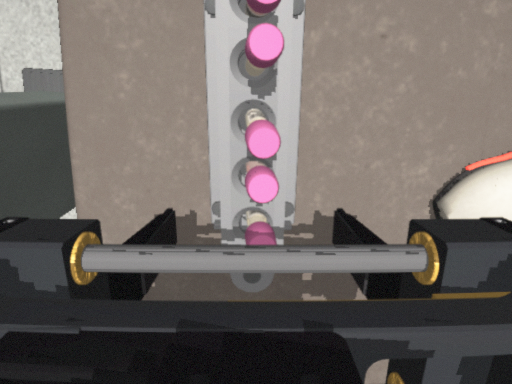

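View pics/ss4.png

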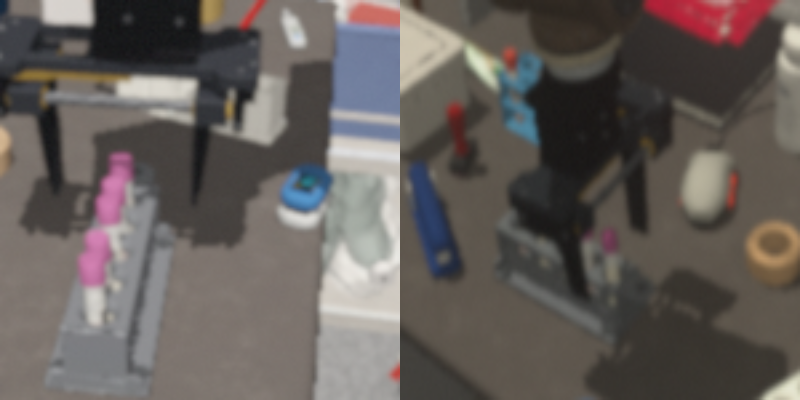

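```bash
python3 - <<'E'
from h import *
st=state();C=cam('wrist',st)
print(onz(C,[[264,44],[263,137],[262,182],[260,238]],.087).round(4))
print(proj(C,[[.498,.0965,.087],[.498,.092,.087]]))
cv2.imwrite("pics/w4z.png",cv2.resize(cv2.imread("pics/w4.png")[150:270,190:330],None,fx=5,fy=5,interpolation=cv2.INTER_CUBIC))
E
```

```text
[[0.4937 0.1877 0.087 ]
 [0.4969 0.149  0.087 ]
 [0.4985 0.1276 0.087 ]
 [0.5002 0.098  0.087 ]]
[[255.33479145 240.24873661]
 [254.57422096 248.03964624]]
```

View pics/w4z.png

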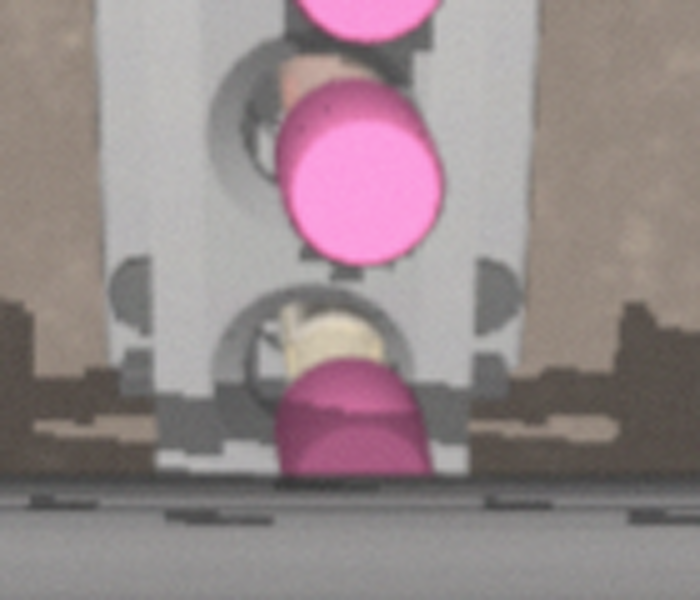

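```bash
python3 - <<'E'
from h import *
st=state();C=cam('wrist',st)
print(onz(C,[[252.4,227],[252,178.5]],.05).round(4), onz(C,[[260.4,249],[263,188.4]],.087).round(4))
E
```

```text
[[0.4972 0.0858 0.05  ]
 [0.4943 0.1179 0.05  ]] [[0.501  0.0917 0.087 ]
 [0.4992 0.1245 0.087 ]]
```

Call:
{"op": "play_rows", "data": {
  "commands": [0,0,0,0,0,0,0,0,0,0,0,0,0,0,0,0,0,0,0,0,0,0,0,0,0,0,0,0,0,0,0,0,0,0,0,0,0,0,0,0,0,0,0,0,0,0,0,0],
  "claw": 0.15
}}

```text
clock: 8.3
ee_pos: [0.498, 0.0929, 0.0746]
ee_rot: [3.064, 0.132, 0.005]
ft_force: [0.4, -0.2, -0.5]
gripper_width: 0.0368
```

```bash
python3 - <<'E'
from h import *
st=state();print(st["clock"],st["ee_pos"],st["ee_rot"],st["ft_force"],st["gripper_width"])
a=imaging.grab_frame("wrist");cv2.imwrite("pics/w5z.png",cv2.resize(a[150:270,190:330,::-1],None,fx=5,fy=5,interpolation=cv2.INTER_CUBIC))
E
```

```text
8.3 [0.49804921 0.09294565 0.07461212] [3.06388758 0.13192368 0.00495472] [ 0.35131579 -0.24705721 -0.45953214] 0.03675628229558863
```

View pics/w5z.png

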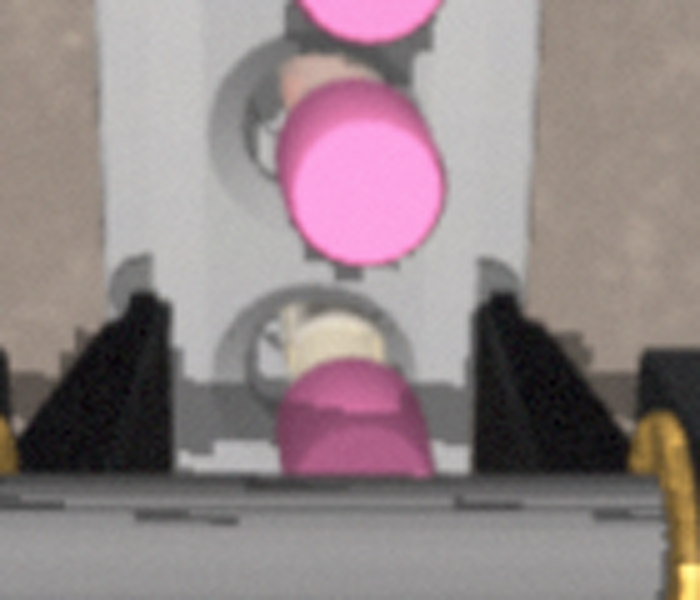

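Call:
{"op": "play_rows", "data": {
  "commands": [0,0,0,0,0,0,0,0,0,0,0,0,0,0,0,0,0,0,0,0,0,0,0,0]
}}

```text
clock: 8.75
ee_pos: [0.498, 0.0929, 0.0746]
ee_rot: [3.064, 0.132, 0.005]
ft_force: [0.4, 0.1, -0.1]
gripper_width: 0.0144
```

```bash
python3 - <<'E'
from h import *
st=state();print(st["clock"],st["ee_pos"],st["ee_rot"],st["ft_force"],st["gripper_width"])
a=imaging.grab_frame("wrist");cv2.imwrite("pics/w6z.png",cv2.resize(a[150:270,190:330,::-1],None,fx=5,fy=5,interpolation=cv2.INTER_CUBIC))
E
```

```text
8.75 [0.49804265 0.0929221  0.07461425] [3.06390297 0.13186328 0.00495536] [ 0.36648541  0.10270754 -0.06405219] 0.014440685166906723
```

View pics/w6z.png

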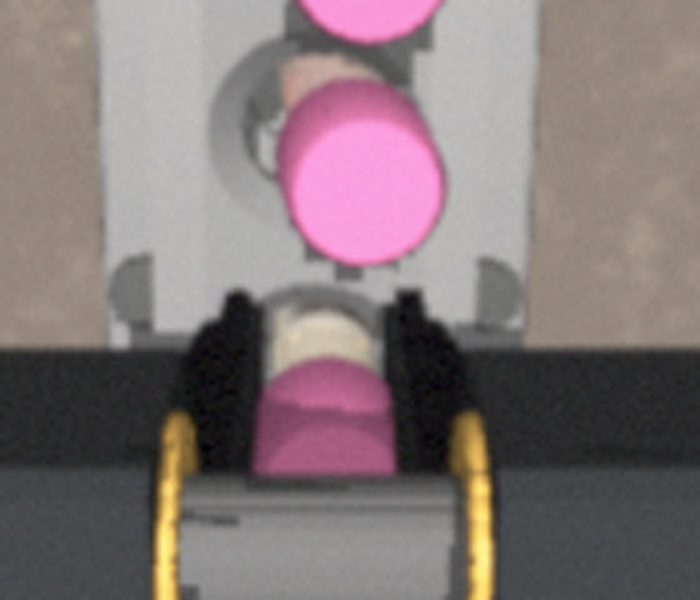

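Call:
{"op": "play_rows", "data": {
  "commands": [0,0,0,0.025,0,0,0,0.002,0,0.025,0,0,0,0.002,0,0.025,0,0,0,0,-0.005,0,0,0,0,0,-0.01,0,0,0]
}}

```text
clock: 9.3
ee_pos: [0.4981, 0.0888, 0.0899]
ee_rot: [3.138, 0.134, -0.002]
ft_force: [0.2, -0.3, 0.0]
gripper_width: 0.014
```

Call:
{"op": "play_rows", "data": {
  "commands": [0,0,-0.01,0,0,0,0,0,-0.02,0,0,0,0,0,-0.02,0,0,0,0,0,-0.02,0,0,0,0,0,-0.02,0,0,0,0,0,-0.01,0,0,0,0,0,0,0,0,0]
}}

```text
clock: 10.0
ee_pos: [0.4988, 0.0891, 0.1913]
ee_rot: [3.138, 0.136, 0.005]
ft_force: [-0.3, 0.2, -0.2]
gripper_width: 0.0144
```

```bash
cat > look.py <<'E'
from h import *
import sys
def look(tag,r=(45,75)):
    st=state();print(st["clock"].__round__(2),st["ee_pos"].round(4),st["ee_rot"].round(3),st["ft_force"].round(1),st["gripper_width"].__round__(4))
    out=[]
    for n in ("side","scene"):
        im=imaging.grab_frame(n); u,v=proj(cam(n),st["ee_pos"]-[0,0,.03])[0].round().astype(int)
        u=int(np.clip(u,50,462));v=int(np.clip(v,50,334));print(n,"crop origin",u-50,v-50,"x4")
        out.append(cv2.resize(im[v-50:v+50,u-50:u+50],(400,400),interpolation=cv2.INTER_CUBIC))
        cv2.imwrite(f"pics/{tag}_{n}_raw.png",im[:,:,::-1])
    cv2.imwrite(f"pics/{tag}.png",np.hstack(out)[:,:,::-1])
if __name__=="__main__": look(sys.argv[1])
E
python3 look.py t1a
```

```text
10.0 [0.4988 0.0891 0.1913] [3.138 0.136 0.005] [-0.3  0.2 -0.2] 0.0144
side crop origin 187 122 x4
scene crop origin 166 78 x4
```

View pics/t1a.png

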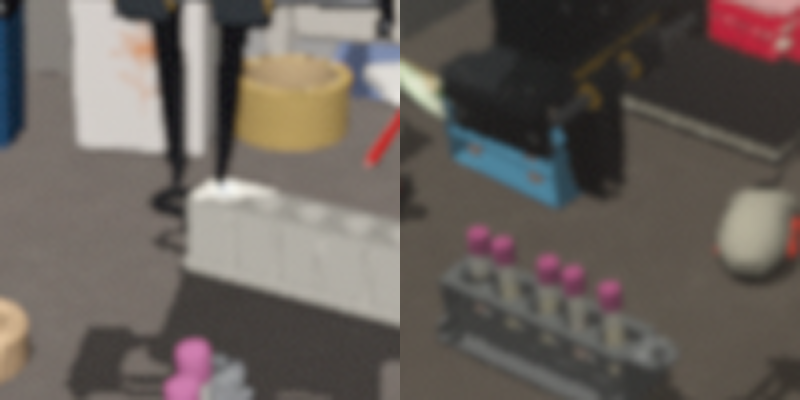

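```bash
python3 - <<'E'
from caps import *
for f in('pics/s2.png','pics/t1a_scene_raw.png'):
    im=cv2.imread(f);m=caps(im,(212,235,120,170));ys,xs=np.nonzero(m);c=[xs.mean(),ys.mean()];print(len(xs),c,onz(cam('scene'),[c],.0775))
E
```

```text
38 [np.float64(217.8421052631579), np.float64(151.44736842105263)] [[0.50182255 0.09477462 0.0775    ]]
39 [np.float64(217.7948717948718), np.float64(151.35897435897436)] [[0.50203115 0.09513576 0.0775    ]]
```

Call:
{"op": "play_rows", "data": {
  "commands": [0,-0.004,0,0,0,0,0,0,0,0,0,0,0,0,0.01,0,0,0,0,0,0.025,0,0,0,0,0,0.03,0,0,0,0,0,0.025,0,0,0,0,0,0.02,0,0,0,0,0,0.0065,-0.075,0,0],
  "claw": 0.4
}}

```text
clock: 10.9
ee_pos: [0.4971, 0.0919, 0.0705]
ee_rot: [3.064, 0.13, -0.001]
ft_force: [0.1, -1.3, 0.6]
gripper_width: 0.0382
```

Call:
{"op": "play_rows", "data": {
  "commands": [0,0,0,0,0,0,0,0,0,0,0,0]
}}

```text
clock: 11.1
ee_pos: [0.4978, 0.0934, 0.0729]
ee_rot: [3.066, 0.134, 0.004]
ft_force: [0.1, -0.2, -0.3]
gripper_width: 0.0381
```

Call:
{"op": "play_rows", "data": {
  "commands": [0,0,0,0,0,0,0,0,0,0,0,0,0,0,0,0,0,0,0,0,0,0,0,0,0,0,0,0,0,0],
  "claw": 0
}}

```text
clock: 11.6
ee_pos: [0.4982, 0.0929, 0.0735]
ee_rot: [3.064, 0.132, 0.006]
ft_force: [-0.0, -0.3, 0.3]
gripper_width: 0.0126
```

Call:
{"op": "play_rows", "data": {
  "commands": [0,0,0,0,0,0,0,0,0,0,0,0,0,0,0,0,0,0]
}}

```text
clock: 11.9
ee_pos: [0.4982, 0.0929, 0.0734]
ee_rot: [3.064, 0.132, 0.005]
ft_force: [0.2, 0.4, 1.4]
gripper_width: 0.0123
```

```bash
python3 - <<'E'
from h import *
a=imaging.grab_frame("wrist");cv2.imwrite("pics/w7z.png",cv2.resize(a[150:270,190:330,::-1],None,fx=5,fy=5,interpolation=cv2.INTER_CUBIC))
E
```

```text
(no output)
```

View pics/w7z.png

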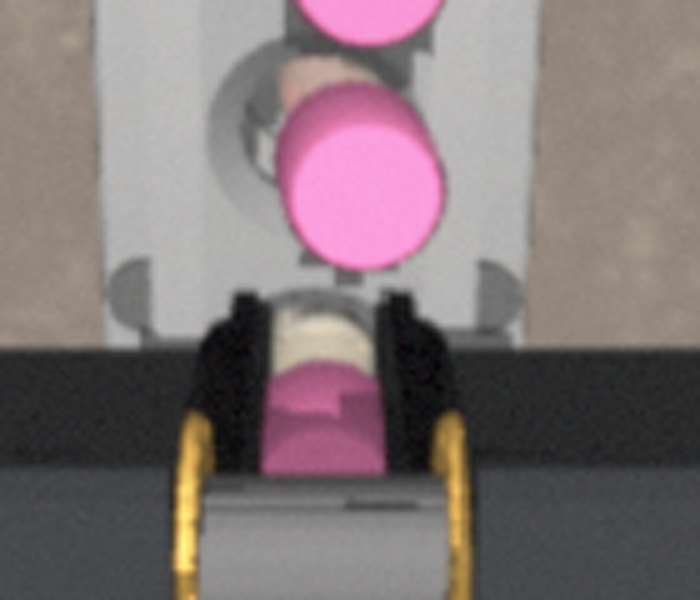

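Call:
{"op": "play_rows", "data": {
  "commands": [0,0,0,0.025,0,0,0,0.002,0,0.025,0,0,0,0.002,0,0.025,0,0,0,0,-0.005,0,0,0,0,0,-0.01,0,0,0]
}}

```text
clock: 12.45
ee_pos: [0.498, 0.0888, 0.0884]
ee_rot: [3.138, 0.134, -0.002]
ft_force: [-0.5, 0.4, -0.3]
gripper_width: 0.0125
```

Call:
{"op": "play_rows", "data": {
  "commands": [0,0,-0.01,0,0,0,0,0,-0.02,0,0,0,0,0,-0.02,0,0,0,0,0,-0.02,0,0,0,0,0,-0.02,0,0,0,0,0,-0.01,0,0,0,0,0,0,0,0,0]
}}

```text
clock: 13.15
ee_pos: [0.4988, 0.0892, 0.1899]
ee_rot: [3.138, 0.136, 0.004]
ft_force: [-0.8, 0.1, 0.2]
gripper_width: 0.0122
```

```bash
python3 look.py t1b
```

```text
13.15 [0.4988 0.0892 0.1899] [3.138 0.136 0.004] [-0.8  0.1  0.2] 0.0122
side crop origin 187 123 x4
scene crop origin 166 78 x4
```

View pics/t1b.png

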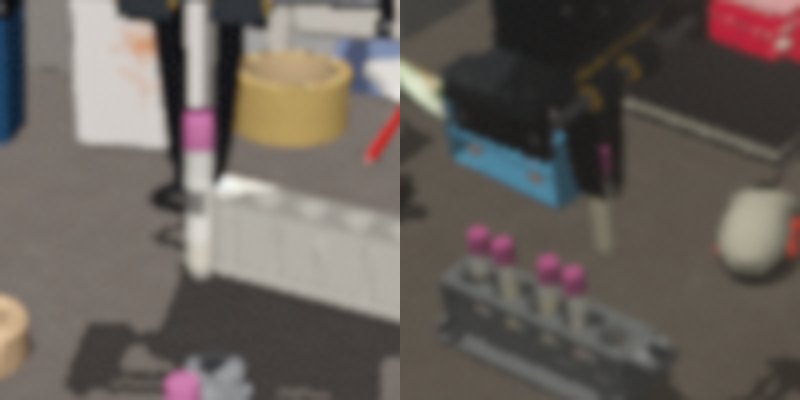

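```bash
cat > tri.py <<'E'
from h import *
def tri(sd,sc):
    o1,d1=rays(cam('side'),[sd]);o2,d2=rays(cam('scene'),[sc])
    A=np.c_[d1[0],-d2[0]];s=np.linalg.lstsq(A,o2-o1,rcond=None)[0];p,q=o1+s[0]*d1[0],o2+s[1]*d2[0]
    return ((p+q)/2).round(4),(p-q).round(4)
E
python3 - <<'E'
from tri import *
print(tri((187+199.5/4,123+275/4),(166+202/4,78+250/4)))
print('cap',tri((187+199/4,123+130/4),(166+205/4,78+163/4)))
for n in('side','scene'):print(n,proj(cam(n),[[.4988,.0892,.1225],[.4988,.0892,.1935]]))
E
```

```text
(array([0.4977, 0.09  , 0.121 ]), array([ 0.0016, -0.0003,  0.0012]))
cap (array([0.5003, 0.0823, 0.1908]), array([-0.0001,  0.    , -0.0001]))
side [[236.798022   191.14844898]
 [236.6892735  155.58328011]]
scene [[217.17616037 139.6547113 ]
 [214.72214255 117.21683306]]
```

Call:
{"op": "play_rows", "data": {
  "commands": [0.001,0.016,0,0,0,0,0.0025,0.036,0,0,0,0,0.0025,0.038,0,0,0,0,0.0025,0.038,0,0,0,0,0.0025,0.038,0,0,0,0,0.0025,0.038,0,0,0,0,0.0025,0.034,0,0,0,0,0.0015,0.0165,0,0,0,0]
}}

```text
clock: 14.05
ee_pos: [0.5375, -0.1655, 0.1871]
ee_rot: [-3.138, -0.132, 0.002]
ft_force: [-0.4, -0.5, -0.9]
gripper_width: 0.0122
```

Call:
{"op": "play_rows", "data": {
  "commands": [0,0,0,0,0,-0.1475,0,0,0,0,0,-0.1475,0,0,0,0,0,-0.1475,0,0,0,0,0,-0.1475,0,0,0,0,0,-0.1475,0,0,0,0,0,-0.1475,0,0,0,0,0,-0.1475,0,0,0,0,0,-0.1475]
}}

```text
clock: 14.85
ee_pos: [0.5374, -0.1624, 0.1875]
ee_rot: [-2.526, -1.866, 0.001]
ft_force: [-0.3, 0.8, 0.5]
gripper_width: 0.0125
```

Call:
{"op": "play_rows", "data": {
  "commands": [0,0,0.02,0,0,0,0,0,0.02,0,0,0,0,0,0,0,0,0]
}}

```text
clock: 15.15
ee_pos: [0.5364, -0.1621, 0.1457]
ee_rot: [-2.529, -1.856, 0.004]
ft_force: [-0.6, 0.6, -0.0]
gripper_width: 0.0126
```

```bash
python3 look.py t1c
```

```text
15.15 [ 0.5364 -0.1621  0.1457] [-2.529 -1.856  0.004] [-0.6  0.6 -0. ] 0.0126
side crop origin 194 96 x4
scene crop origin 255 122 x4
```

View pics/t1c.png

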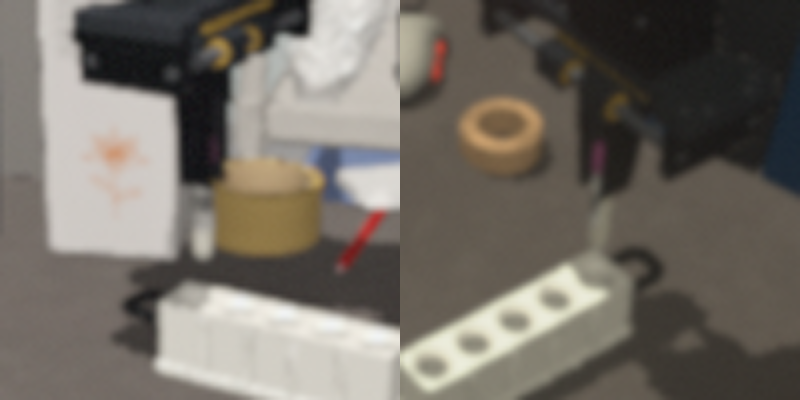

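```bash
python3 - <<'E'
from tri import *
print(tri((194+203/4,96+255/4),(255+198/4,122+250/4)))
X=[[.5364,-.1621,.078],[.5364,-.1621,.05],[.5381,-.1628,.05],[.5395,-.1615,.05]]
for n in('side','scene'):print(n,proj(cam(n),X))
E
```

```text
(array([ 0.5349, -0.1658,  0.0771]), array([ 0.0004, -0.0001,  0.0003]))
side [[243.95428122 159.996422  ]
 [243.87997881 169.97365402]
 [243.29214998 169.80457514]
 [242.66152056 169.95857593]]
scene [[303.65386426 183.21180168]
 [302.84603106 191.07442594]
 [303.43575388 190.81301311]
 [303.30331415 190.28693533]]
```

Call:
{"op": "play_rows", "data": {
  "commands": [0,0.002,0.005,0,0,0,0,0,0.01,0,0,0,0,0,0.01,0,0,0,0,0,0.005,0,0,0,0,0,0,0,0,0,0,0,0,0,0,0]
}}

```text
clock: 15.85
ee_pos: [0.5396, -0.1637, 0.1184]
ee_rot: [-2.533, -1.858, -0.0]
ft_force: [1.1, -0.5, -0.3]
gripper_width: 0.0123
```

```bash
python3 look.py t1d
```

```text
15.85 [ 0.5396 -0.1637  0.1184] [-2.533 -1.858 -0.   ] [ 1.1 -0.5 -0.3] 0.0123
side crop origin 193 106 x4
scene crop origin 255 130 x4
```

View pics/t1d.png

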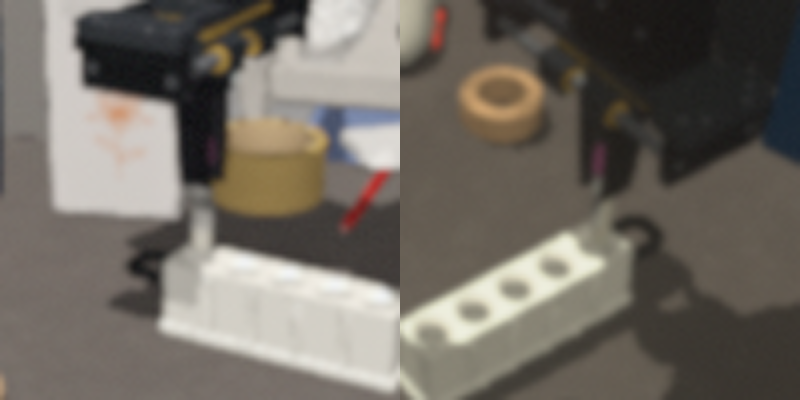

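Call:
{"op": "play_rows", "data": {
  "commands": [0,-0.001,0.005,0,0,0,0,0,0.005,0,0,0,0,0,0.005,0,0,0,0,0,0.005,0,0,0,0,0,0,0,0,0]
}}

```text
clock: 16.45
ee_pos: [0.5384, -0.1633, 0.0976]
ee_rot: [-2.532, -1.858, 0.001]
ft_force: [0.3, 0.2, 0.4]
gripper_width: 0.0124
```

Call:
{"op": "play_rows", "data": {
  "commands": [0,0,0.006,0,0,0,0,0,0.006,0,0,0,0,0,0.006,0,0,0,0,0,0.004,0,0,0,0,0,0,0,0,0,0,0,0,0,0,0]
}}

```text
clock: 17.05
ee_pos: [0.5387, -0.1634, 0.0763]
ee_rot: [-2.533, -1.858, -0.0]
ft_force: [-0.1, -0.9, -0.9]
gripper_width: 0.0122
```

Call:
{"op": "play_rows", "data": {
  "commands": [0,0,0.001,0,0,0,0,0,0.001,0,0,0,0,0,0.001,0,0,0,0,0,0,0,0,0]
}}

```text
clock: 17.45
ee_pos: [0.5387, -0.1634, 0.0735]
ee_rot: [2.533, 1.858, 0.0]
ft_force: [0.7, -0.0, 2.1]
gripper_width: 0.012
```

Call:
{"op": "play_rows", "data": {
  "commands": [0,0,0,0,0,0,0,0,0,0,0,0,0,0,0,0,0,0,0,0,0,0,0,0],
  "claw": 0.4
}}

```text
clock: 17.85
ee_pos: [0.5386, -0.1634, 0.0734]
ee_rot: [-2.533, -1.858, -0.0]
ft_force: [0.4, -0.2, 0.5]
gripper_width: 0.0359
```

Call:
{"op": "play_rows", "data": {
  "commands": [0,0,-0.01,0,0,0,0,0,-0.02,0,0,0,0,0,-0.03,0,0,0,0,0,-0.03,0,0,0,0,0,-0.02,0,0,0,0,0,-0.01,0,0,0,0,0,0,0,0,0]
}}

```text
clock: 18.55
ee_pos: [0.539, -0.1635, 0.1948]
ee_rot: [2.531, 1.857, 0.002]
ft_force: [0.7, -0.2, -0.2]
gripper_width: 0.038
```

```bash
python3 look.py t1e
```

```text
18.55 [ 0.539  -0.1635  0.1948] [2.531e+00 1.857e+00 2.000e-03] [ 0.7 -0.2 -0.2] 0.038
side crop origin 193 77 x4
scene crop origin 257 106 x4
```

View pics/t1e.png

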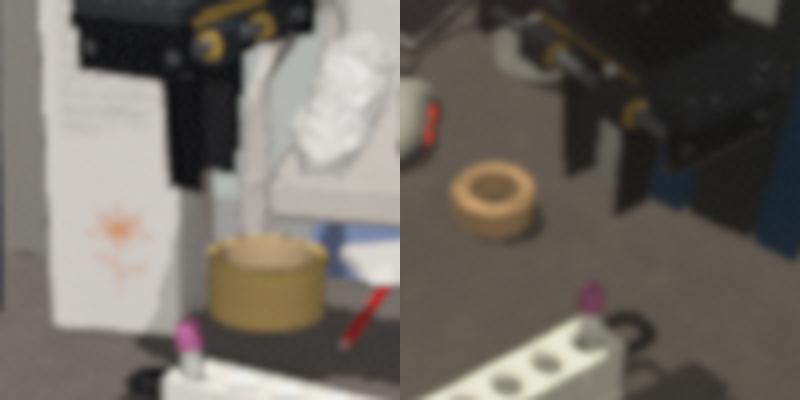

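Call:
{"op": "play_rows", "data": {
  "commands": [0,0,0,0,0,0.1475,0,0,0,0,0,0.1475,0,0,0,0,0,0.1475,0,0,0,0,0,0.1475,0,0,0,0,0,0.1475,0,0,0,0,0,0.1475,0,0,0,0,0,0.1475,0,0,0,0,0,0.1475]
}}

```text
clock: 19.45
ee_pos: [0.5382, -0.1633, 0.1919]
ee_rot: [-3.138, -0.125, 0.003]
ft_force: [0.3, -0.2, 0.8]
gripper_width: 0.0377
```

Call:
{"op": "play_rows", "data": {
  "commands": [-0.0023,-0.03,0,0,0,0,-0.0023,-0.04,0,0,0,0,-0.0023,-0.04,0,0,0,0,-0.0023,-0.04,0,0,0,0,-0.0023,-0.04,0,0,0,0,-0.0023,-0.04,0,0,0,0,-0.0023,-0.04,0,0,0,0,-0.0025,-0.0206,0,0,0,0]
}}

```text
clock: 20.25
ee_pos: [0.4941, 0.1269, 0.1922]
ee_rot: [-3.138, -0.138, 0.004]
ft_force: [0.5, 0.3, -0.5]
gripper_width: 0.038
```

Call:
{"op": "play_rows", "data": {
  "commands": [0,0,0,0,0,0,0,0,0,0,0,0,0,0,0,0,0,0]
}}

```text
clock: 20.55
ee_pos: [0.4952, 0.1237, 0.1929]
ee_rot: [3.139, 0.134, -0.001]
ft_force: [-0.2, 0.7, -0.3]
gripper_width: 0.0379
```

```bash
python3 - <<'E'
from h import *
st=state();print(st["ee_pos"],st["ee_rot"])
np.save("w8.npy",np.r_[st["ee_pos"],st["ee_rot"]])
a=imaging.grab_frame("wrist")[:,:,::-1];cv2.imwrite("pics/w8.png",a)
cv2.imwrite("pics/w8z.png",cv2.resize(a[50:270,180:340],None,fx=2.7,fy=2.7,interpolation=cv2.INTER_CUBIC))
E
```

```text
[0.49520507 0.1236679  0.19287323] [ 3.13860678e+00  1.33878796e-01 -1.47994463e-03]
```

View pics/w8z.png

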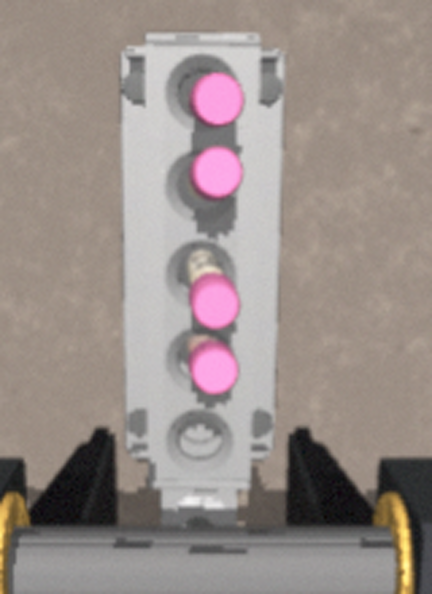

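```bash
python3 - <<'E'
from h import *
p=np.load('w8.npy');C=cam('wrist',dict(ee_pos=p[:3],ee_rot=p[3:]))
z=lambda L:np.array(L)/2.7+[180,50]
print('hole1',onz(C,z([[200,438]]),.05).round(4),'caps',onz(C,z([[213,370],[214.5,300],[217,172],[217,98]]),.087).round(4))
print('h5,3',onz(C,z([[201,90],[201,275]]),.05).round(4))
E
```

```text
hole1 [[0.4974 0.0885 0.05  ]] caps [[0.4986 0.1251 0.087 ]
 [0.497  0.1483 0.087 ]
 [0.4942 0.1886 0.087 ]
 [0.4922 0.2106 0.087 ]]
h5,3 [[0.4868 0.2158 0.05  ]
 [0.4924 0.1512 0.05  ]]
```

Call:
{"op": "play_rows", "data": {
  "commands": [0,0,0.01,0,0,0,0,0,0.025,0,0,0,0,0,0.03,0,0,0,0,0,0.025,0,0,0,0,0,0.018,0,0,0,0,0,0.0105,-0.07,0,0,0,0,0,0,0,0,0,0,0,0,0,0]
}}

```text
clock: 21.4
ee_pos: [0.495, 0.1245, 0.0747]
ee_rot: [3.07, 0.133, 0.003]
ft_force: [0.2, 0.4, -0.4]
gripper_width: 0.0381
```

Call:
{"op": "play_rows", "data": {
  "commands": [0,0,0,0,0,0,0,0,0,0,0,0,0,0,0,0,0,0,0,0,0,0,0,0,0,0,0,0,0,0,0,0,0,0,0,0],
  "claw": 0
}}

```text
clock: 22.0
ee_pos: [0.4953, 0.1245, 0.0751]
ee_rot: [3.069, 0.132, 0.005]
ft_force: [0.7, -0.4, 0.9]
gripper_width: 0.0121
```

Call:
{"op": "play_rows", "data": {
  "commands": [0,0,0,0.025,0,0,0,0.002,0,0.025,0,0,0,0.002,0,0.02,0,0,0,0,-0.005,0,0,0,0,0,-0.01,0,0,0]
}}

```text
clock: 22.5
ee_pos: [0.4952, 0.1204, 0.0901]
ee_rot: [3.138, 0.134, -0.002]
ft_force: [-0.3, -0.5, 0.3]
gripper_width: 0.0124
```

Call:
{"op": "play_rows", "data": {
  "commands": [0,0,-0.01,0,0,0,0,0,-0.02,0,0,0,0,0,-0.02,0,0,0,0,0,-0.02,0,0,0,0,0,-0.02,0,0,0,0,0,-0.01,0,0,0,0,0,0,0,0,0]
}}

```text
clock: 23.2
ee_pos: [0.4959, 0.1208, 0.1916]
ee_rot: [-3.139, -0.136, -0.005]
ft_force: [-0.7, -0.2, -0.3]
gripper_width: 0.0122
```

```bash
python3 look.py t2b
```

```text
23.2 [0.4959 0.1208 0.1916] [-3.139 -0.136 -0.005] [-0.7 -0.2 -0.3] 0.0122
side crop origin 184 130 x4
scene crop origin 156 74 x4
```

View pics/t2b.png

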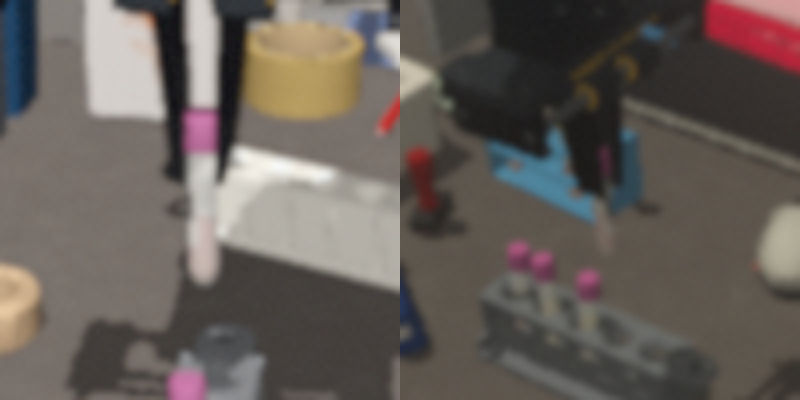

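Call:
{"op": "play_rows", "data": {
  "commands": [-0.0014,0.016,0,0,0,0,-0.0014,0.036,0,0,0,0,-0.0014,0.042,0,0,0,0,-0.0014,0.042,0,0,0,0,-0.0014,0.042,0,0,0,0,-0.0014,0.042,0,0,0,0,-0.0014,0.036,0,0,0,0,-0.0014,0.0185,0,0,0,0]
}}

```text
clock: 24.1
ee_pos: [0.5076, -0.1565, 0.1888]
ee_rot: [-3.138, -0.132, 0.002]
ft_force: [0.3, 1.2, -0.7]
gripper_width: 0.0122
```

Call:
{"op": "play_rows", "data": {
  "commands": [0,0,0,0,0,-0.1475,0,0,0,0,0,-0.1475,0,0,0,0,0,-0.1475,0,0,0,0,0,-0.1475,0,0,0,0,0,-0.1475,0,0,0,0,0,-0.1475,0,0,0,0,0,-0.1475,0,0,0,0,0,-0.1475]
}}

```text
clock: 24.9
ee_pos: [0.5075, -0.1538, 0.1888]
ee_rot: [-2.526, -1.865, 0.002]
ft_force: [0.3, -0.0, -0.0]
gripper_width: 0.0121
```

Call:
{"op": "play_rows", "data": {
  "commands": [0,0,0.02,0,0,0,0,0,0.02,0,0,0,0,0,0,0,0,0,0,0,0,0,0,0,0,0,0,0,0,0]
}}

```text
clock: 25.4
ee_pos: [0.5082, -0.154, 0.1505]
ee_rot: [2.533, 1.858, 0.0]
ft_force: [0.1, 0.2, 0.9]
gripper_width: 0.012
```

```bash
python3 look.py t2c
```

```text
25.4 [ 0.5082 -0.154   0.1505] [2.533 1.858 0.   ] [0.1 0.2 0.9] 0.012
side crop origin 205 96 x4
scene crop origin 246 126 x4
```

View pics/t2c.png

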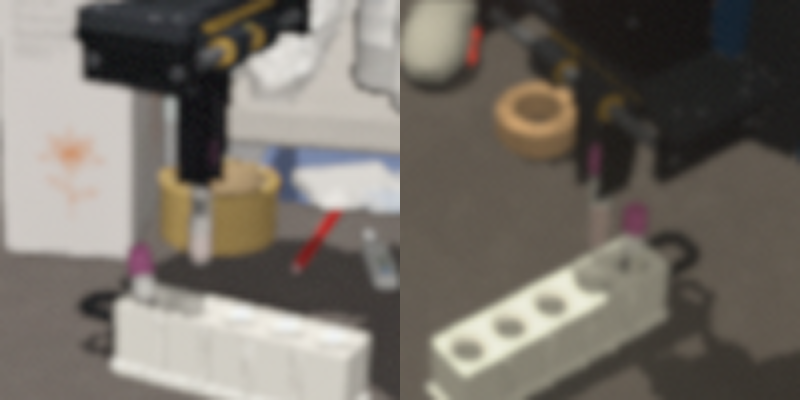

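Call:
{"op": "play_rows", "data": {
  "commands": [0,0,0.01,0,0,0,0,0,0.01,0,0,0,0,0,0.01,0,0,0,0,0,0.008,0,0,0,0,0,0.006,0,0,0,0,0,0.006,0,0,0,0,0,0,0,0,0]
}}

```text
clock: 26.2
ee_pos: [0.5077, -0.1538, 0.0992]
ee_rot: [-2.532, -1.858, 0.001]
ft_force: [1.1, 0.9, -0.4]
gripper_width: 0.0122
```

Call:
{"op": "play_rows", "data": {
  "commands": [0,0,0.008,0,0,0,0,0,0.008,0,0,0,0,0,0.005,0,0,0,0,0,0.002,0,0,0,0,0,0.0015,0,0,0,0,0,0,0,0,0,0,0,0,0,0,0]
}}

```text
clock: 26.9
ee_pos: [0.5079, -0.1539, 0.0756]
ee_rot: [-2.533, -1.858, -0.0]
ft_force: [-0.1, 1.3, -1.6]
gripper_width: 0.0125
```

Call:
{"op": "play_rows", "data": {
  "commands": [0,0,0.0008,0,0,0,0,0,0,0,0,0]
}}

```text
clock: 27.1
ee_pos: [0.508, -0.1539, 0.075]
ee_rot: [2.533, 1.858, 0.001]
ft_force: [-0.1, 2.1, 2.5]
gripper_width: 0.0122
```

Call:
{"op": "play_rows", "data": {
  "commands": [0,0,0,0,0,0,0,0,0,0,0,0,0,0,0,0,0,0,0,0,0,0,0,0],
  "claw": 0.4
}}

```text
clock: 27.5
ee_pos: [0.5079, -0.154, 0.0747]
ee_rot: [-2.533, -1.858, 0.0]
ft_force: [0.5, -0.1, -0.5]
gripper_width: 0.0361
```

Call:
{"op": "play_rows", "data": {
  "commands": [0,0,-0.01,0,0,0,0,0,-0.02,0,0,0,0,0,-0.03,0,0,0,0,0,-0.03,0,0,0,0,0,-0.02,0,0,0,0,0,-0.01,0,0,0,0,0,0,0,0,0]
}}

```text
clock: 28.2
ee_pos: [0.5082, -0.154, 0.196]
ee_rot: [2.531, 1.857, 0.002]
ft_force: [0.4, -0.3, -0.1]
gripper_width: 0.038
```

```bash
python3 look.py t2e
```

```text
28.2 [ 0.5082 -0.154   0.196 ] [2.531e+00 1.857e+00 2.000e-03] [ 0.4 -0.3 -0.1] 0.038
side crop origin 205 79 x4
scene crop origin 247 111 x4
```

View pics/t2e.png

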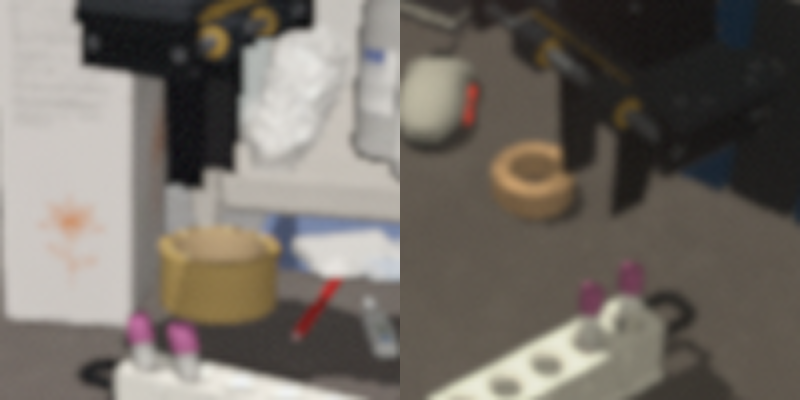

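Call:
{"op": "play_rows", "data": {
  "commands": [0,0,0,0,0,0.1475,0,0,0,0,0,0.1475,0,0,0,0,0,0.1475,0,0,0,0,0,0.1475,0,0,0,0,0,0.1475,0,0,0,0,0,0.1475,0,0,0,0,0,0.1475,0,0,0,0,0,0.1475]
}}

```text
clock: 29.1
ee_pos: [0.5075, -0.1538, 0.1933]
ee_rot: [-3.138, -0.125, 0.003]
ft_force: [0.4, 0.8, -0.2]
gripper_width: 0.0379
```

Call:
{"op": "play_rows", "data": {
  "commands": [0.0014,-0.03,0,0,0,0,0.0014,-0.042,0,0,0,0,0.0014,-0.042,0,0,0,0,0.0014,-0.042,0,0,0,0,0.0014,-0.042,0,0,0,0,0.0014,-0.042,0,0,0,0,0.0014,-0.042,0,0,0,0,0.0014,-0.0207,0,0,0,0]
}}

```text
clock: 29.9
ee_pos: [0.4921, 0.1512, 0.1935]
ee_rot: [-3.139, -0.138, 0.004]
ft_force: [0.6, 0.0, -0.0]
gripper_width: 0.0381
```

Call:
{"op": "play_rows", "data": {
  "commands": [0,0,0,0,0,0,0,0,0,0,0,0,0,0,0,0,0,0]
}}

```text
clock: 30.2
ee_pos: [0.493, 0.1477, 0.1942]
ee_rot: [3.139, 0.134, -0.002]
ft_force: [-0.4, -0.0, -0.3]
gripper_width: 0.0381
```

```bash
python3 - <<'E'
from h import *
st=state();print(st["ee_pos"],st["ee_rot"])
np.save("w9.npy",np.r_[st["ee_pos"],st["ee_rot"]])
a=imaging.grab_frame("wrist")[:,:,::-1];cv2.imwrite("pics/w9.png",a)
cv2.imwrite("pics/w9z.png",cv2.resize(a[50:270,180:340],None,fx=2.7,fy=2.7,interpolation=cv2.INTER_CUBIC))
E
```

```text
[0.49299038 0.14770469 0.19419088] [ 3.13851483e+00  1.33838200e-01 -1.69294079e-03]
```

View pics/w9z.png

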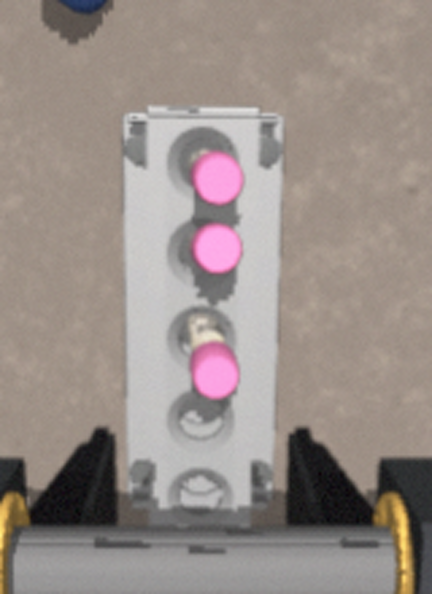

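Call:
{"op": "play_rows", "data": {
  "commands": [0,0,0.01,0,0,0,0,0,0.025,0,0,0,0,0,0.03,0,0,0,0,0,0.025,0,0,0,0,0,0.019,0,0,0,0,0,0.0105,0.07,0,0,0,0,0,0,0,0,0,0,0,0,0,0]
}}

```text
clock: 31.05
ee_pos: [0.4932, 0.1478, 0.0751]
ee_rot: [-3.071, -0.129, 0.005]
ft_force: [0.3, 0.0, -0.8]
gripper_width: 0.038
```

Call:
{"op": "play_rows", "data": {
  "commands": [0,0,0,0,0,0,0,0,0,0,0,0,0,0,0,0,0,0,0,0,0,0,0,0,0,0,0,0,0,0,0,0,0,0,0,0],
  "claw": 0
}}

```text
clock: 31.65
ee_pos: [0.4932, 0.1487, 0.0754]
ee_rot: [-3.069, -0.132, 0.004]
ft_force: [0.4, -0.2, 1.3]
gripper_width: 0.0123
```

Call:
{"op": "play_rows", "data": {
  "commands": [0,0,0,-0.025,0,0,0,-0.002,0,-0.025,0,0,0,-0.002,0,-0.02,0,0,0,0,-0.005,0,0,0,0,0,-0.01,0,0,0]
}}

```text
clock: 32.15
ee_pos: [0.4924, 0.1526, 0.0904]
ee_rot: [-3.138, -0.136, 0.002]
ft_force: [-0.8, 1.0, -0.2]
gripper_width: 0.0124
```

Call:
{"op": "play_rows", "data": {
  "commands": [0,0,-0.01,0,0,0,0,0,-0.02,0,0,0,0,0,-0.02,0,0,0,0,0,-0.02,0,0,0,0,0,-0.02,0,0,0,0,0,-0.01,0,0,0,0,0,0,0,0,0]
}}

```text
clock: 32.85
ee_pos: [0.4932, 0.1525, 0.192]
ee_rot: [-3.138, -0.135, -0.004]
ft_force: [-0.6, 0.5, 0.2]
gripper_width: 0.0125
```

```bash
python3 look.py t3b
```

```text
32.85 [0.4932 0.1525 0.192 ] [-3.138 -0.135 -0.004] [-0.6  0.5  0.2] 0.0125
side crop origin 182 138 x4
scene crop origin 147 70 x4
```

View pics/t3b.png

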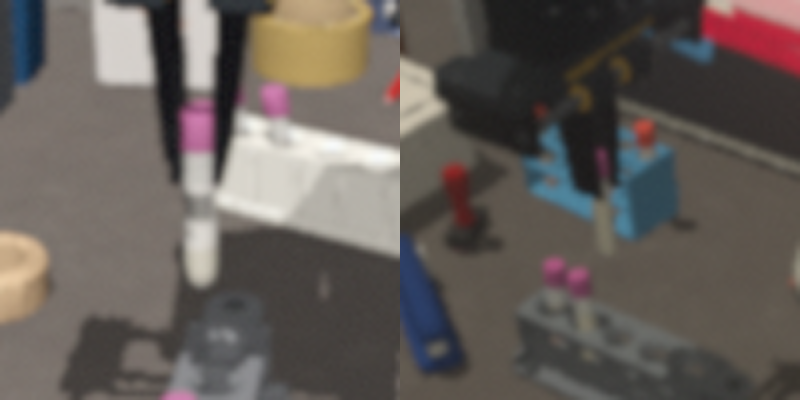

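Call:
{"op": "play_rows", "data": {
  "commands": [-0.0051,0.018,0,0,0,0,-0.0051,0.04,0,0,0,0,-0.0051,0.044,0,0,0,0,-0.0051,0.044,0,0,0,0,-0.0051,0.044,0,0,0,0,-0.0051,0.044,0,0,0,0,-0.0051,0.04,0,0,0,0,-0.0051,0.0204,0,0,0,0]
}}

```text
clock: 33.75
ee_pos: [0.4769, -0.1469, 0.1893]
ee_rot: [-3.138, -0.132, 0.002]
ft_force: [0.3, -0.3, 0.6]
gripper_width: 0.0125
```

Call:
{"op": "play_rows", "data": {
  "commands": [0,0,0,0,0,-0.1475,0,0,0,0,0,-0.1475,0,0,0,0,0,-0.1475,0,0,0,0,0,-0.1475,0,0,0,0,0,-0.1475,0,0,0,0,0,-0.1475,0,0,0,0,0,-0.1475,0,0,0,0,0,-0.1475]
}}

```text
clock: 34.55
ee_pos: [0.477, -0.1441, 0.1892]
ee_rot: [-2.526, -1.865, 0.001]
ft_force: [0.6, 1.0, -0.8]
gripper_width: 0.0123
```

Call:
{"op": "play_rows", "data": {
  "commands": [0,0,0.02,0,0,0,0,0,0.02,0,0,0,0,0,0,0,0,0,0,0,0,0,0,0,0,0,0,0,0,0]
}}

```text
clock: 35.05
ee_pos: [0.4776, -0.1443, 0.1508]
ee_rot: [2.533, 1.858, 0.0]
ft_force: [0.8, 0.1, 0.8]
gripper_width: 0.0126
```

```bash
python3 look.py t3c
```

```text
35.05 [ 0.4776 -0.1443  0.1508] [2.533 1.858 0.   ] [0.8 0.1 0.8] 0.0126
side crop origin 216 99 x4
scene crop origin 235 131 x4
```

View pics/t3c.png

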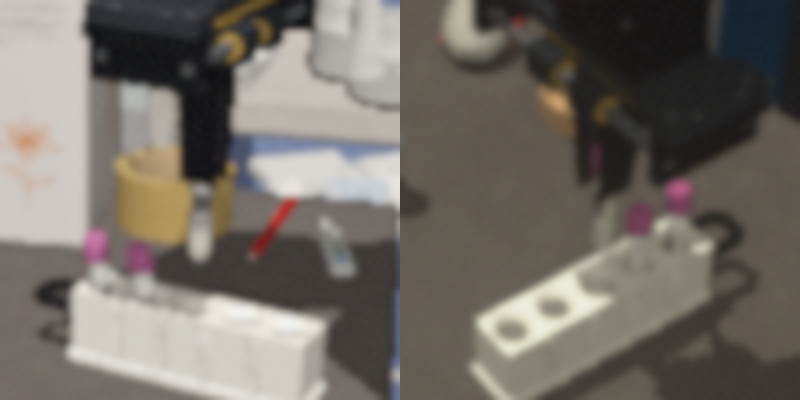

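```bash
python3 - <<'E'
from h import *
X=[[.4776,-.1443,.0814],[.508,-.154,.0811]]
for n in('side','scene'):print(n,proj(cam(n),X))
print('obs tube3 side',216+200/4,99+261/4,'scene',235+206/4,131+247/4,' tube2 side',205+200/4,96+262/4,'scene',246+200/4,126+245/4)
E
python3 - <<'E'
import cv2,numpy as np
a=cv2.imread('pics/t3c_scene_raw.png')[160:200,270:300];b=cv2.imread('pics/t2c_scene_raw.png')[155:195,280:310]
cv2.imwrite('pics/cmp.png',cv2.resize(np.hstack([a,b]),None,fx=12,fy=12,interpolation=cv2.INTER_CUBIC))
E
```

```text
side [[265.7283556  163.52965159]
 [254.36202294 161.06650659]]
scene [[284.50984439 192.63216172]
 [294.75636208 187.35534335]]
obs tube3 side 266.0 164.25 scene 286.5 192.75  tube2 side 255.0 161.5 scene 296.0 187.25
```

View pics/cmp.png

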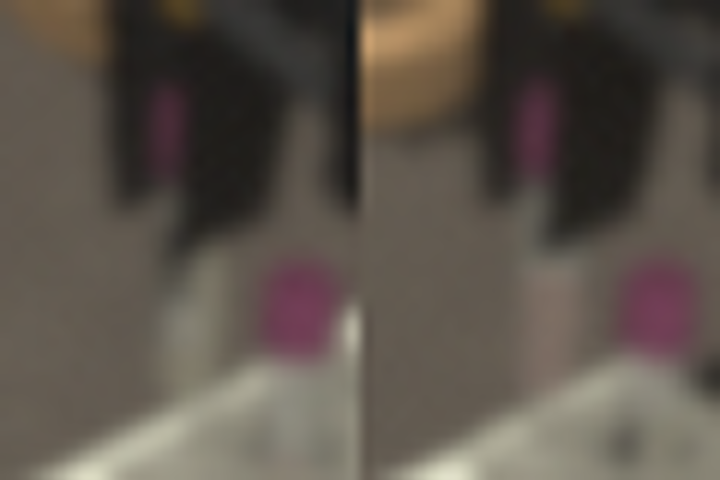

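Call:
{"op": "play_rows", "data": {
  "commands": [0,0,0.01,0,0,0,0,0,0.01,0,0,0,0,0,0.01,0,0,0,0,0,0.008,0,0,0,0,0,0.006,0,0,0,0,0,0.006,0,0,0,0,0,0,0,0,0]
}}

```text
clock: 35.85
ee_pos: [0.4771, -0.1441, 0.0996]
ee_rot: [-2.532, -1.858, 0.001]
ft_force: [-0.1, 0.1, 1.0]
gripper_width: 0.0123
```

Call:
{"op": "play_rows", "data": {
  "commands": [0,0,0.008,0,0,0,0,0,0.008,0,0,0,0,0,0.005,0,0,0,0,0,0.002,0,0,0,0,0,0.0015,0,0,0,0,0,0,0,0,0,0,0,0,0,0,0]
}}

```text
clock: 36.55
ee_pos: [0.4774, -0.1442, 0.076]
ee_rot: [2.533, 1.858, 0.0]
ft_force: [0.9, 0.7, -1.0]
gripper_width: 0.0125
```

Call:
{"op": "play_rows", "data": {
  "commands": [0,0,0.001,0,0,0,0,0,0,0,0,0]
}}

```text
clock: 36.75
ee_pos: [0.4776, -0.1443, 0.0752]
ee_rot: [2.532, 1.858, 0.001]
ft_force: [-0.2, 0.4, 4.5]
gripper_width: 0.0122
```

Call:
{"op": "play_rows", "data": {
  "commands": [0,0,0,0,0,0,0,0,0,0,0,0,0,0,0,0,0,0,0,0,0,0,0,0],
  "claw": 0.4
}}

```text
clock: 37.15
ee_pos: [0.4773, -0.1442, 0.0748]
ee_rot: [-2.533, -1.858, 0.0]
ft_force: [-1.1, 0.1, 0.3]
gripper_width: 0.0364
```

Call:
{"op": "play_rows", "data": {
  "commands": [0,0,-0.01,0,0,0,0,0,-0.02,0,0,0,0,0,-0.03,0,0,0,0,0,-0.03,0,0,0,0,0,-0.02,0,0,0,0,0,-0.01,0,0,0,0,0,0,0,0,0]
}}

```text
clock: 37.85
ee_pos: [0.4777, -0.1443, 0.1961]
ee_rot: [2.531, 1.857, 0.002]
ft_force: [0.0, -0.9, -0.5]
gripper_width: 0.038
```

```bash
python3 look.py t3e
```

```text
37.85 [ 0.4777 -0.1443  0.1961] [2.531e+00 1.857e+00 2.000e-03] [ 0.  -0.9 -0.5] 0.038
side crop origin 217 81 x4
scene crop origin 236 116 x4
```

View pics/t3e.png

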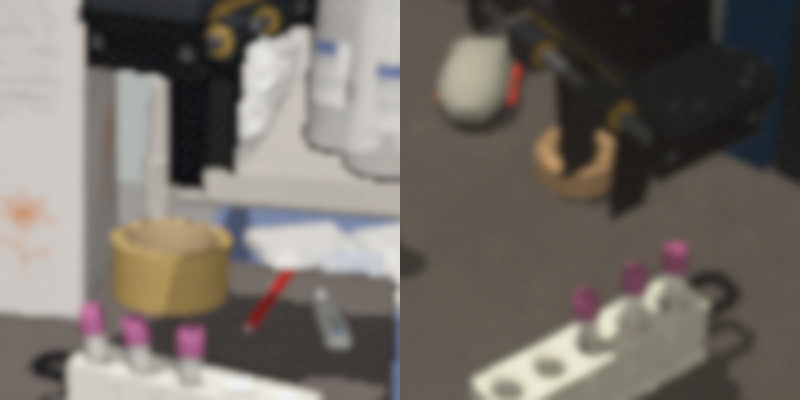

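Call:
{"op": "play_rows", "data": {
  "commands": [0,0,0,0,0,0.1475,0,0,0,0,0,0.1475,0,0,0,0,0,0.1475,0,0,0,0,0,0.1475,0,0,0,0,0,0.1475,0,0,0,0,0,0.1475,0,0,0,0,0,0.1475,0,0,0,0,0,0.1475]
}}

```text
clock: 38.75
ee_pos: [0.4769, -0.144, 0.1935]
ee_rot: [-3.138, -0.125, 0.003]
ft_force: [0.2, -0.7, -0.2]
gripper_width: 0.0381
```

Call:
{"op": "play_rows", "data": {
  "commands": [0.0052,-0.03,0,0,0,0,0.0052,-0.046,0,0,0,0,0.0052,-0.046,0,0,0,0,0.0052,-0.046,0,0,0,0,0.0052,-0.046,0,0,0,0,0.0052,-0.046,0,0,0,0,0.0052,-0.046,0,0,0,0,0.0052,-0.024,0,0,0,0]
}}

```text
clock: 39.55
ee_pos: [0.4896, 0.191, 0.1935]
ee_rot: [3.138, 0.138, -0.003]
ft_force: [-0.3, 0.1, -0.2]
gripper_width: 0.0378
```

Call:
{"op": "play_rows", "data": {
  "commands": [0,0,0,0,0,0,0,0,0,0,0,0,0,0,0,0,0,0]
}}

```text
clock: 39.85
ee_pos: [0.4902, 0.1872, 0.1942]
ee_rot: [3.138, 0.134, -0.002]
ft_force: [-0.2, -0.0, 0.0]
gripper_width: 0.0382
```

```bash
python3 - <<'E'
from h import *
st=state();print(st["ee_pos"],st["ee_rot"])
np.save("w10.npy",np.r_[st["ee_pos"],st["ee_rot"]])
a=imaging.grab_frame("wrist")[:,:,::-1];cv2.imwrite("pics/w10.png",a)
cv2.imwrite("pics/w10z.png",cv2.resize(a[50:270,180:340],None,fx=2.7,fy=2.7,interpolation=cv2.INTER_CUBIC))
E
```

```text
[0.49023743 0.18719552 0.1942238 ] [ 3.13839728e+00  1.33859094e-01 -2.08491479e-03]
```

View pics/w10z.png

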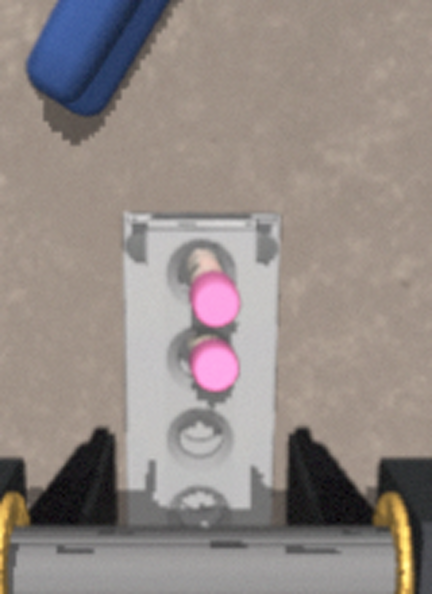

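Call:
{"op": "play_rows", "data": {
  "commands": [0,0,0.01,0,0,0,0,0,0.025,0,0,0,0,0,0.03,0,0,0,0,0,0.025,0,0,0,0,0,0.019,0,0,0,0,0,0.0105,-0.07,0,0,0,0,0,0,0,0,0,0,0,0,0,0]
}}

```text
clock: 40.7
ee_pos: [0.4903, 0.1881, 0.0752]
ee_rot: [3.07, 0.132, 0.004]
ft_force: [-0.3, 0.3, 0.9]
gripper_width: 0.0378
```

Call:
{"op": "play_rows", "data": {
  "commands": [0,0,0,0,0,0,0,0,0,0,0,0,0,0,0,0,0,0,0,0,0,0,0,0,0,0,0,0,0,0,0,0,0,0,0,0],
  "claw": 0
}}

```text
clock: 41.3
ee_pos: [0.4906, 0.1882, 0.0755]
ee_rot: [3.069, 0.132, 0.005]
ft_force: [1.2, 0.3, 1.0]
gripper_width: 0.0122
```

Call:
{"op": "play_rows", "data": {
  "commands": [0,0,0,0.025,0,0,0,0.002,0,0.025,0,0,0,0.002,0,0.02,0,0,0,0,-0.005,0,0,0,0,0,-0.01,0,0,0]
}}

```text
clock: 41.8
ee_pos: [0.4905, 0.184, 0.0906]
ee_rot: [3.138, 0.134, -0.002]
ft_force: [0.2, 0.6, -0.1]
gripper_width: 0.0122
```

Call:
{"op": "play_rows", "data": {
  "commands": [0,0,-0.01,0,0,0,0,0,-0.02,0,0,0,0,0,-0.02,0,0,0,0,0,-0.02,0,0,0,0,0,-0.02,0,0,0,0,0,-0.01,0,0,0,0,0,0,0,0,0]
}}

```text
clock: 42.5
ee_pos: [0.4911, 0.1844, 0.1921]
ee_rot: [-3.138, -0.135, -0.004]
ft_force: [0.5, -0.1, -0.6]
gripper_width: 0.0124
```

```bash
python3 look.py t4b
```

```text
42.5 [0.4911 0.1844 0.1921] [-3.138 -0.135 -0.004] [ 0.5 -0.1 -0.6] 0.0124
side crop origin 178 147 x4
scene crop origin 138 66 x4
```

View pics/t4b.png

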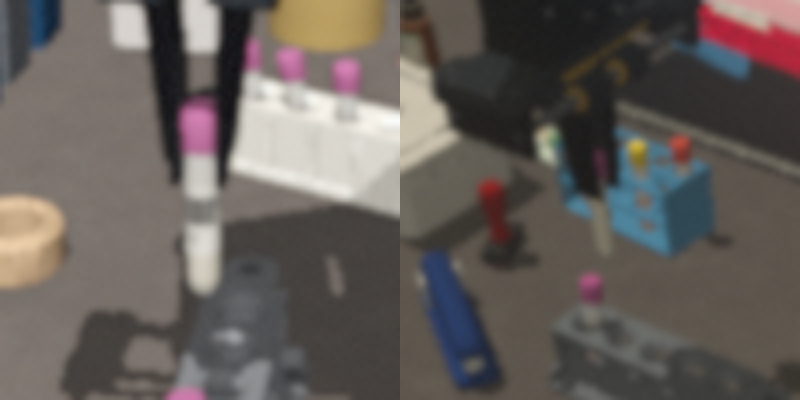

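Call:
{"op": "play_rows", "data": {
  "commands": [-0.0089,0.02,0,0,0,0,-0.0089,0.044,0,0,0,0,-0.0089,0.046,0,0,0,0,-0.0089,0.046,0,0,0,0,-0.0089,0.046,0,0,0,0,-0.0089,0.046,0,0,0,0,-0.0089,0.044,0,0,0,0,-0.0085,0.0222,0,0,0,0]
}}

```text
clock: 43.4
ee_pos: [0.4467, -0.1377, 0.1895]
ee_rot: [-3.138, -0.132, 0.002]
ft_force: [1.0, 0.7, 0.2]
gripper_width: 0.0122
```

Call:
{"op": "play_rows", "data": {
  "commands": [0,0,0,0,0,-0.1475,0,0,0,0,0,-0.1475,0,0,0,0,0,-0.1475,0,0,0,0,0,-0.1475,0,0,0,0,0,-0.1475,0,0,0,0,0,-0.1475,0,0,0,0,0,-0.1475,0,0,0,0,0,-0.1475]
}}

```text
clock: 44.2
ee_pos: [0.4469, -0.1348, 0.1895]
ee_rot: [-2.526, -1.865, 0.001]
ft_force: [0.5, 0.1, 0.2]
gripper_width: 0.0121
```

Call:
{"op": "play_rows", "data": {
  "commands": [0,0,0.02,0,0,0,0,0,0.02,0,0,0,0,0,0,0,0,0,0,0,0,0,0,0,0,0,0,0,0,0]
}}

```text
clock: 44.7
ee_pos: [0.4475, -0.135, 0.151]
ee_rot: [2.533, 1.858, 0.0]
ft_force: [0.9, 0.4, 0.4]
gripper_width: 0.0125
```

```bash
python3 look.py t4c
```

```text
44.7 [ 0.4475 -0.135   0.151 ] [2.533 1.858 0.   ] [0.9 0.4 0.4] 0.0125
side crop origin 228 101 x4
scene crop origin 224 136 x4
```

View pics/t4c.png

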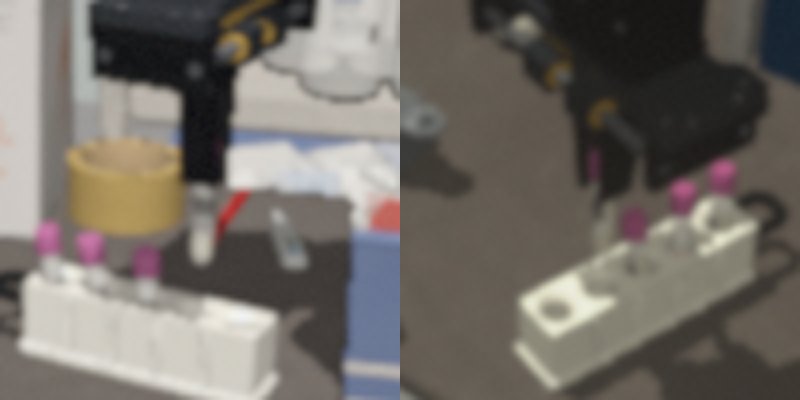

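Call:
{"op": "play_rows", "data": {
  "commands": [0,0,0.01,0,0,0,0,0,0.01,0,0,0,0,0,0.01,0,0,0,0,0,0.008,0,0,0,0,0,0.006,0,0,0,0,0,0.006,0,0,0,0,0,0,0,0,0]
}}

```text
clock: 45.5
ee_pos: [0.4471, -0.1348, 0.0997]
ee_rot: [-2.532, -1.858, 0.001]
ft_force: [-0.4, 2.3, -1.4]
gripper_width: 0.0121
```

Call:
{"op": "play_rows", "data": {
  "commands": [0,0,0.008,0,0,0,0,0,0.008,0,0,0,0,0,0.005,0,0,0,0,0,0.002,0,0,0,0,0,0.0015,0,0,0,0,0,0,0,0,0,0,0,0,0,0,0]
}}

```text
clock: 46.2
ee_pos: [0.4472, -0.1349, 0.0759]
ee_rot: [-2.533, -1.858, 0.0]
ft_force: [0.7, 3.8, -2.9]
gripper_width: 0.0121
```

Call:
{"op": "play_rows", "data": {
  "commands": [0,0,0.001,0,0,0,0,0,0,0,0,0]
}}

```text
clock: 46.4
ee_pos: [0.4474, -0.135, 0.0753]
ee_rot: [2.533, 1.858, 0.001]
ft_force: [0.2, 4.2, 4.8]
gripper_width: 0.0122
```

Call:
{"op": "play_rows", "data": {
  "commands": [0,0,0,0,0,0,0,0,0,0,0,0,0,0,0,0,0,0,0,0,0,0,0,0],
  "claw": 0.4
}}

```text
clock: 46.8
ee_pos: [0.4473, -0.1351, 0.075]
ee_rot: [2.533, 1.858, 0.0]
ft_force: [-0.8, 0.3, -0.7]
gripper_width: 0.0363
```

Call:
{"op": "play_rows", "data": {
  "commands": [0,0,-0.01,0,0,0,0,0,-0.02,0,0,0,0,0,-0.03,0,0,0,0,0,-0.03,0,0,0,0,0,-0.02,0,0,0,0,0,-0.01,0,0,0,0,0,0,0,0,0]
}}

```text
clock: 47.5
ee_pos: [0.4475, -0.1351, 0.1962]
ee_rot: [2.531, 1.857, 0.002]
ft_force: [-0.3, -0.8, -0.7]
gripper_width: 0.038
```

```bash
python3 look.py t4e
```

```text
47.5 [ 0.4475 -0.1351  0.1962] [2.531e+00 1.857e+00 2.000e-03] [-0.3 -0.8 -0.7] 0.038
side crop origin 229 83 x4
scene crop origin 225 122 x4
```

View pics/t4e.png

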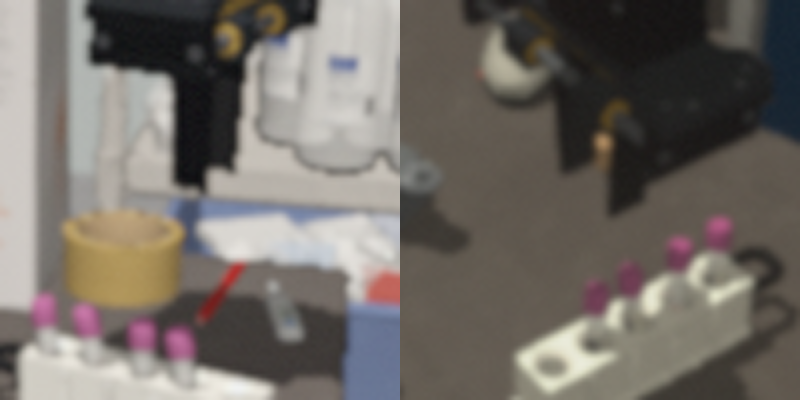

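Call:
{"op": "play_rows", "data": {
  "commands": [0,0,0,0,0,0.1475,0,0,0,0,0,0.1475,0,0,0,0,0,0.1475,0,0,0,0,0,0.1475,0,0,0,0,0,0.1475,0,0,0,0,0,0.1475,0,0,0,0,0,0.1475,0,0,0,0,0,0.1475]
}}

```text
clock: 48.4
ee_pos: [0.4468, -0.1348, 0.1937]
ee_rot: [-3.138, -0.125, 0.004]
ft_force: [-0.4, 0.6, 0.2]
gripper_width: 0.0381
```

Call:
{"op": "play_rows", "data": {
  "commands": [0.0087,-0.03,0,0,0,0,0.0087,-0.047,0,0,0,0,0.0087,-0.047,0,0,0,0,0.0087,-0.047,0,0,0,0,0.0087,-0.047,0,0,0,0,0.0087,-0.047,0,0,0,0,0.0087,-0.047,0,0,0,0,0.0087,-0.03,0,0,0,0]
}}

```text
clock: 49.2
ee_pos: [0.4865, 0.2145, 0.1936]
ee_rot: [3.138, 0.138, -0.003]
ft_force: [0.8, -0.4, 0.2]
gripper_width: 0.0382
```

Call:
{"op": "play_rows", "data": {
  "commands": [0,0,0,0,0,0,0,0,0,0,0,0,0,0,0,0,0,0]
}}

```text
clock: 49.5
ee_pos: [0.4869, 0.2109, 0.1943]
ee_rot: [3.138, 0.134, -0.002]
ft_force: [0.1, -0.4, 0.4]
gripper_width: 0.0379
```

```bash
python3 - <<'E'
from h import *
st=state();print(st["ee_pos"],st["ee_rot"])
a=imaging.grab_frame("wrist")[:,:,::-1];cv2.imwrite("pics/w11.png",a)
cv2.imwrite("pics/w11z.png",cv2.resize(a[50:270,180:340],None,fx=2.7,fy=2.7,interpolation=cv2.INTER_CUBIC))
E
```

```text
[0.48686468 0.21087027 0.19425978] [ 3.13829920e+00  1.34018469e-01 -2.46202595e-03]
```

View pics/w11z.png

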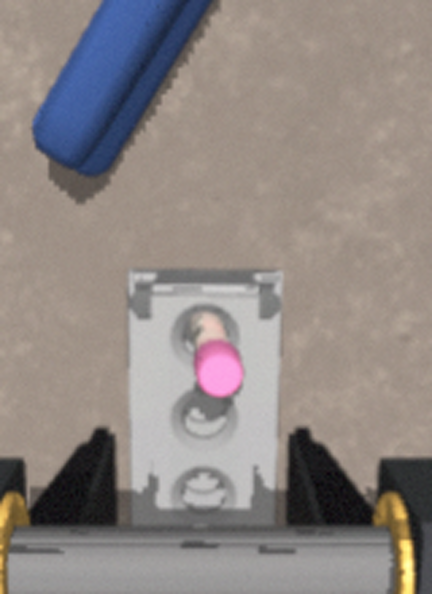

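Call:
{"op": "play_rows", "data": {
  "commands": [0.001,0,0.01,0,0,0,0,0,0.025,0,0,0,0,0,0.03,0,0,0,0,0,0.025,0,0,0,0,0,0.019,0,0,0,0,0,0.0105,0.07,0,0,0,0,0,0,0,0,0,0,0,0,0,0]
}}

```text
clock: 50.35
ee_pos: [0.4884, 0.211, 0.0755]
ee_rot: [-3.071, -0.129, 0.005]
ft_force: [0.2, -1.1, 0.6]
gripper_width: 0.0382
```

Call:
{"op": "play_rows", "data": {
  "commands": [0,0,0,0,0,0,0,0,0,0,0,0,0,0,0,0,0,0,0,0,0,0,0,0,0,0,0,0,0,0,0,0,0,0,0,0],
  "claw": 0
}}

```text
clock: 50.95
ee_pos: [0.4883, 0.212, 0.0757]
ee_rot: [-3.069, -0.132, 0.004]
ft_force: [-0.4, 0.6, 2.2]
gripper_width: 0.0121
```

Call:
{"op": "play_rows", "data": {
  "commands": [0,0,0,-0.025,0,0,0,-0.002,0,-0.025,0,0,0,-0.002,0,-0.02,0,0,0,0,-0.005,0,0,0,0,0,-0.01,0,0,0]
}}

```text
clock: 51.45
ee_pos: [0.4875, 0.2158, 0.0907]
ee_rot: [-3.138, -0.136, 0.002]
ft_force: [0.5, 0.4, -1.2]
gripper_width: 0.0121
```

Call:
{"op": "play_rows", "data": {
  "commands": [0,0,-0.01,0,0,0,0,0,-0.02,0,0,0,0,0,-0.02,0,0,0,0,0,-0.02,0,0,0,0,0,-0.02,0,0,0,0,0,-0.01,0,0,0,0,0,0,0,0,0]
}}

```text
clock: 52.15
ee_pos: [0.4883, 0.2158, 0.1922]
ee_rot: [-3.138, -0.135, -0.004]
ft_force: [0.2, 0.6, -0.6]
gripper_width: 0.0125
```

```bash
python3 look.py t5b
```

```text
52.15 [0.4883 0.2158 0.1922] [-3.138 -0.135 -0.004] [ 0.2  0.6 -0.6] 0.0125
side crop origin 175 157 x4
scene crop origin 129 63 x4
```

View pics/t5b.png

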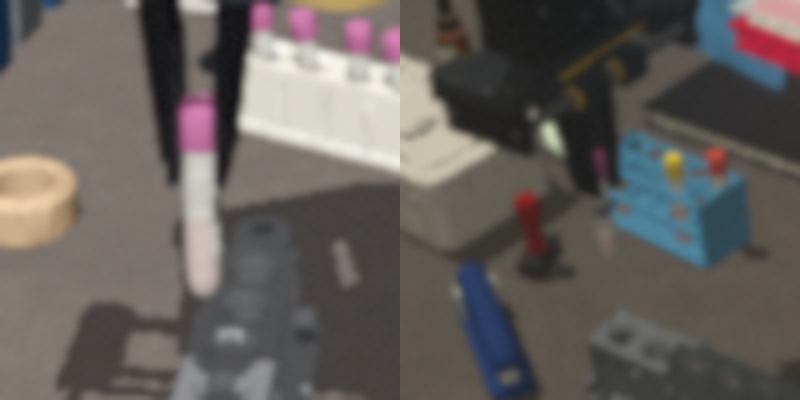

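Call:
{"op": "play_rows", "data": {
  "commands": [-0.0088,0.0291,0,0,0,0,-0.0138,0.0458,0,0,0,0,-0.0138,0.0458,0,0,0,0,-0.0138,0.0458,0,0,0,0,-0.0138,0.0458,0,0,0,0,-0.0138,0.0458,0,0,0,0,-0.0138,0.0458,0,0,0,0,-0.0087,0.029,0,0,0,0]
}}

```text
clock: 53.05
ee_pos: [0.4154, -0.1268, 0.1898]
ee_rot: [-3.138, -0.133, 0.002]
ft_force: [1.0, 1.3, -0.0]
gripper_width: 0.0123
```

Call:
{"op": "play_rows", "data": {
  "commands": [0,0,0,0,0,-0.1475,0,0,0,0,0,-0.1475,0,0,0,0,0,-0.1475,0,0,0,0,0,-0.1475,0,0,0,0,0,-0.1475,0,0,0,0,0,-0.1475,0,0,0,0,0,-0.1475,0,0,0,0,0,-0.1475]
}}

```text
clock: 53.85
ee_pos: [0.4162, -0.1243, 0.1897]
ee_rot: [-2.526, -1.865, 0.001]
ft_force: [-0.1, 0.4, 1.2]
gripper_width: 0.0125
```

Call:
{"op": "play_rows", "data": {
  "commands": [0,0,0.02,0,0,0,0,0,0.02,0,0,0,0,0,0,0,0,0,0,0,0,0,0,0,0,0,0,0,0,0]
}}

```text
clock: 54.35
ee_pos: [0.4168, -0.1246, 0.1511]
ee_rot: [2.533, 1.858, 0.0]
ft_force: [-0.3, 0.1, -0.1]
gripper_width: 0.0124
```

```bash
python3 look.py t5c
```

```text
54.35 [ 0.4168 -0.1246  0.1511] [2.533 1.858 0.   ] [-0.3  0.1 -0.1] 0.0124
side crop origin 241 104 x4
scene crop origin 213 142 x4
```

View pics/t5c.png

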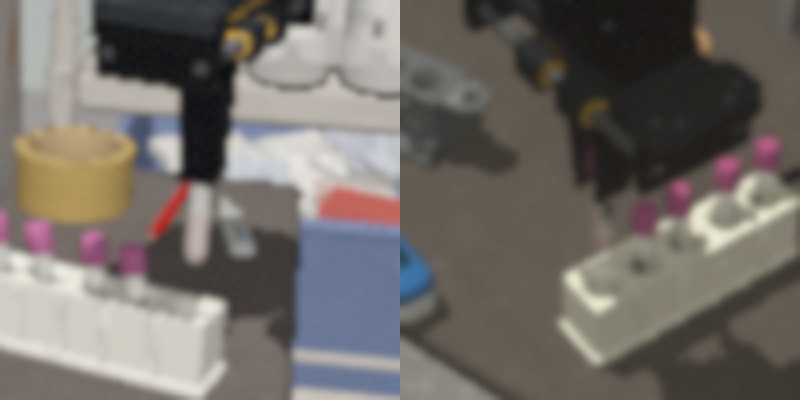

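Call:
{"op": "play_rows", "data": {
  "commands": [0,0,0.01,0,0,0,0,0,0.01,0,0,0,0,0,0.01,0,0,0,0,0,0.008,0,0,0,0,0,0.006,0,0,0,0,0,0.006,0,0,0,0,0,0,0,0,0]
}}

```text
clock: 55.15
ee_pos: [0.4163, -0.1244, 0.0999]
ee_rot: [-2.532, -1.858, 0.001]
ft_force: [-0.8, -0.3, 0.5]
gripper_width: 0.0122
```

Call:
{"op": "play_rows", "data": {
  "commands": [0,0,0.008,0,0,0,0,0,0.008,0,0,0,0,0,0.005,0,0,0,0,0,0.002,0,0,0,0,0,0.0015,0,0,0,0,0,0,0,0,0,0,0,0,0,0,0]
}}

```text
clock: 55.85
ee_pos: [0.4166, -0.1245, 0.0763]
ee_rot: [2.533, 1.858, 0.0]
ft_force: [0.5, -0.0, 0.8]
gripper_width: 0.0127
```

Call:
{"op": "play_rows", "data": {
  "commands": [0,0,0.001,0,0,0,0,0,0,0,0,0]
}}

```text
clock: 56.05
ee_pos: [0.4168, -0.1246, 0.0754]
ee_rot: [2.532, 1.858, 0.001]
ft_force: [-0.5, 0.8, 5.9]
gripper_width: 0.012
```

Floor contact is felt at the expected height. I'll release and retreat.

Call:
{"op": "play_rows", "data": {
  "commands": [0,0,0,0,0,0,0,0,0,0,0,0,0,0,0,0,0,0,0,0,0,0,0,0],
  "claw": 0.4
}}

```text
clock: 56.45
ee_pos: [0.4165, -0.1244, 0.0751]
ee_rot: [-2.533, -1.858, -0.0]
ft_force: [-0.1, -0.1, 0.4]
gripper_width: 0.0362
```

Call:
{"op": "play_rows", "data": {
  "commands": [0,0,-0.01,0,0,0,0,0,-0.02,0,0,0,0,0,-0.03,0,0,0,0,0,-0.03,0,0,0,0,0,-0.03,0,0,0,0,0,-0.02,0,0,0,0,0,-0.01,0,0,0]
}}

```text
clock: 57.15
ee_pos: [0.4168, -0.1245, 0.2274]
ee_rot: [2.531, 1.857, 0.002]
ft_force: [0.1, 0.0, 0.6]
gripper_width: 0.0383
```

Call:
{"op": "play_rows", "data": {
  "commands": [0,0.03,0,0,0,0,0,0.04,0,0,0,0,0,0.04,0,0,0,0,0,0.03,0,0,0,0,0,0,0,0,0,0,0,0,0,0,0,0]
}}

```text
clock: 57.75
ee_pos: [0.5496, -0.1662, 0.2242]
ee_rot: [-2.531, -1.857, 0.002]
ft_force: [0.3, 0.5, -0.3]
gripper_width: 0.0378
```

```bash
python3 - <<'E'
from h import *
st=state();print(st["clock"],st["ee_pos"],st["ee_rot"],st["ft_force"].round(1))
np.save("wf.npy",np.r_[st["ee_pos"],st["ee_rot"]])
a=imaging.grab_frame("wrist")[:,:,::-1];cv2.imwrite("pics/wf.png",a)
b=imaging.grab_frame("scene")[:,:,::-1];cv2.imwrite("pics/sf.png",b)
c=imaging.grab_frame("side")[:,:,::-1];cv2.imwrite("pics/df.png",c)
cv2.imwrite("pics/fz.png",np.hstack([cv2.resize(b[140:250,130:350],(400,200)),cv2.resize(c[120:230,190:350],(400,275))[:200]]))
E
```

```text
57.75 [ 0.54960569 -0.16624538  0.22423002] [-2.53135458e+00 -1.85748769e+00  1.52229478e-03] [ 0.3  0.5 -0.3]
```

View pics/wf.png

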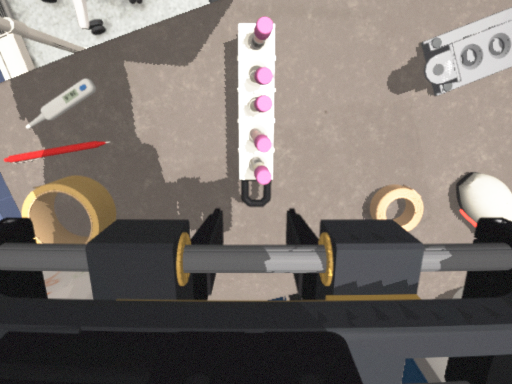

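View pics/sf.png

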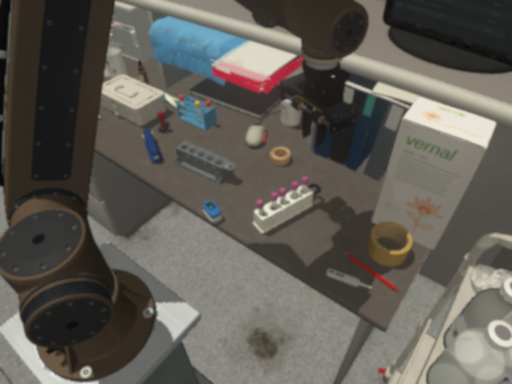

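View pics/df.png

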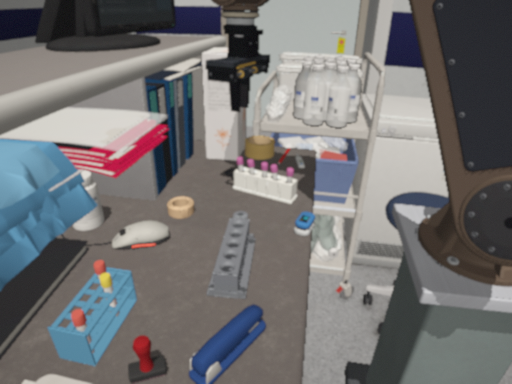

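```bash
python3 - <<'E'
from h import *
p=np.load('wf.npy');C=cam('wrist',dict(ee_pos=p[:3],ee_rot=p[3:]))
hsv=cv2.cvtColor(cv2.imread('pics/wf.png'),cv2.COLOR_BGR2HSV)
m=cv2.inRange(hsv,(140,60,170),(175,255,255));m[:,:245]=0;m[:,285:]=0;m[200:]=0
N,l,s,c=cv2.connectedComponentsWithStats(m);k=[i for i in range(1,N) if s[i,4]>40]
uv=np.array([c[i] for i in k]);uv=uv[np.argsort(-uv[:,1])]
P=onz(C,uv,.085)[:,:2];u=np.array([.9542,-.2991]);v=np.array([.2991,.9542]);ce=np.array([.477,-.1437])
print([s[i,4] for i in k],uv.round(1)); print(np.c_[(P-ce)@v*1000,(P-ce)@u*1000].round(1))
for a,b,f in(('scene','pics/scene0.png','pics/sf.png'),('side','pics/side0.png','pics/df.png')):
    A,B=cv2.imread(b),cv2.imread(f);X=[[0,0]]
    boxes={'scene':{'oxi':(195,230,190,230),'roll':(265,295,143,170),'therm':(320,375,262,295)},'side':{'oxi':(290,320,205,240),'roll':(160,200,190,222)}}[a]
    for n,(x0,x1,y0,y1) in boxes.items(): print(a,n,np.abs(A[y0:y1,x0:x1].astype(int)-B[y0:y1,x0:x1]).mean().round(1))
E
```

```text
[np.int32(243), np.int32(207), np.int32(191), np.int32(204), np.int32(221)] [[262.7 175.2]
 [262.8 143. ]
 [263.1 103.1]
 [263.7  75.1]
 [264.2  24.8]]
[[  7.7  69.8]
 [  7.6  37.9]
 [  7.7   0.3]
 [  8.1 -24.8]
 [  8.3 -68.2]]
scene oxi 7.2
scene roll 6.9
scene therm 31.0
side oxi 3.8
side roll 3.8
```

```bash
python3 - <<'E'
import cv2,numpy as np
a=cv2.imread('pics/scene0.png')[240:300,310:400];b=cv2.imread('pics/sf.png')[240:300,310:400]
cv2.imwrite('pics/th.png',cv2.resize(np.hstack([a,b]),None,fx=4,fy=4,interpolation=cv2.INTER_CUBIC))
E
```

```text
(no output)
```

View pics/th.png

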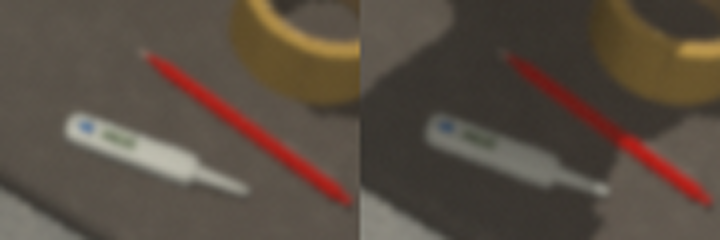

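The thermometer is in the same place; the difference is only the arm's shadow. All five tubes stand in the carrier, so I'm handing in.

```bash
python3 -c "
from workcell import order,state
print(state()['clock']);print(order.sign_off())"
```

```text
57.9
the job is handed in; nothing more can be done
None
```

I moved all five tubes from the desk rack into the carrier in order: tube 1 (tab end) is nearest the black handle, through to tube 5 at the far end. I handed in at 57.9 s of the 122 s; the sign-off gives no verdict.

- **Seating:** I lowered each tube until the arm reached the height for a fully home tube. The wrist felt the floor (2–6 N) each time before I let go.
- **Final pictures:** there is one cap over each carrier place, the rack is empty and the gripper is clear of everything. The plaster roll, oximeter and thermometer have not moved; a large image difference at the thermometer was only the arm's shadow.
- **Lean:** the tubes lean a little in their 18 mm holes, as they already did in the rack. Cap tops measured about 8 mm off across the row and up to 7 mm along it. I put the lean at roughly 0.12 rad, an estimate from cap positions, against the 0.2 limit.
- **Failed check:** my first grip on tube 1 was too light, and the gripper came up empty with the tube still in the rack. I closed fully after that, so the grip was the fixed half force (about 30 N), not the 5–10 N you advised.
- **Disagreement:** the wrist and scene cameras differed by about 3–4 mm, so I used their average. Insertion forces stayed low, at most about 4 N sideways on tube 4.

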